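# Load the clamp-down specimen mixer and start it

## Task

Push the mixer's clamp bridge back, stand every red-lidded specimen pot from the mat in a well of the blue block, one to a well and fully down, and pull the bridge home over them. Turn the T-handle clockwise until the pad meets the lids, then snug it, a quarter to half a turn past first touch, never forced; only then press the green start button. Leave the reagent bottle, swab jar, hand gel and timer where they stand.

Things in the scene. Friction and masses are not known exactly. Their poses are not given: they have to be found in the camera images.
- bridge (a joint): the clamp bridge of the specimen mixer: a white gantry (two side legs and a cross beam) that slides along two steel rails on the mixer. 0 = home against its front stop, squarely over the pot block; 0.155 m = pushed fully back, clear of the block. It slides along the mixer's own +x (see mixer_ref), with about 6 N of friction, and stays where it is left. It only closes over seated pots if the pad is above their lids
- mixer_ref (a point): centre of the top face of the mixer's blue pot block (132 x 200 mm, 98 mm above the bench), between two rails at y +-118 mm (top 80 mm above the bench). +x: backwards, the way the bridge parks; y: along the beam; z up. The white housing (50 mm high, fixed) reaches 100 mm in front, 220 behind, 135 along +y, 215 along -y, where the controls are. Turned by up to about 0.2 rad
- beam_grip (a point): point in the middle of the beam's right part, 75 mm from the screw axis along mixer -y. The beam is 30 mm thick along mixer x, 254 mm long along mixer y, 24 mm high (underside 156, top 180 mm above the bench); grip it here from above, fingers closing along mixer x, to slide the bridge
- screw (a joint): angle of the clamp screw, rad; grows as the T-handle turns clockwise seen from above, which lowers the pad by 2.0 mm per rad (12.6 mm a turn). 0 = pad fully up (11 mm above the lids of seated pots), range 0 to 12.5. Turns with about 0.2 N m of friction when free, 0.02 N m more for each 10 N of pad pressure; it stays where it is left. The handle itself does not rise or sink
- handle (a point): centre of the black T-handle on top of the beam: a bar 64 mm long (along this point's x), 15 mm thick (its y), 20 mm high, its underside 14 mm above the beam's top; red mark at one end. Grip it across its thickness from above and turn it
- pad: the clamp pad; its origin is the centre of its underside: a dark rubber-faced pressure plate, 124 x 192 mm, 10 mm thick, that hangs under the beam on the screw and covers all six wells when the bridge is home. It is spring loaded: once it meets the lids it stops sinking and each further rad of the handle adds 20 N of pressure in all
- start (a joint): travel of the green start button (28 mm across), m: 0 = out, 0.006 = fully pressed (5 N); springs back by itself
- start_top (a point): centre of the top face of the start button, on the white housing to the right of the rails; pressed straight down
- well1 (a point): centre of the floor of one of six round wells in the blue block (2 rows along x, 3 along y, 66 mm apart), 44 mm wide, 20 mm deep, with a 2 mm chamfer; the floor is 78 mm above the bench
- well2 (a point): centre of the floor of one of six round wells in the blue block (2 rows along x, 3 along y, 66 mm apart), 44 mm wide, 20 mm deep, with a 2 mm chamfer; the floor is 78 mm above the bench
- well3 (a point): centre of the floor of one of six round wells in the blue block (2 rows along x, 3 along y, 66 mm apart), 44 mm wide, 20 mm deep, with a 2 mm chamfer; the floor is 78 mm above the bench
- well4 (a point): centre of the floor of one of six round wells in the blue block (2 rows along x, 3 along y, 66 mm apart), 44 mm wide, 20 mm deep, with a 2 mm chamfer; the floor is 78 mm above the bench
- well5 (a point): centre of the floor of one of six round wells in the blue block (2 rows along x, 3 along y, 66 mm apart), 44 mm wide, 20 mm deep, with a 2 mm chamfer; the floor is 78 mm above the bench
- well6 (a point): centre of the floor of one of six round wells in the blue block (2 rows along x, 3 along y, 66 mm apart), 44 mm wide, 20 mm deep, with a 2 mm chamfer; the floor is 78 mm above the bench
- pot_a_mid (a point): centre (half-way up) of a specimen pot: squat pale body 38 mm across, red screw lid 40 mm across (top 14 mm), 46 mm high in all, about 60 g, bottom-heavy; 26 mm of it stand out of a well; its z axis is the pot's own axis. Starts upright on a pale absorbent mat (260 x 165 mm, under 1 mm thick) on the bench. May be absent (None)
- pot_b_mid (a point): centre (half-way up) of a specimen pot: squat pale body 38 mm across, red screw lid 40 mm across (top 14 mm), 46 mm high in all, about 60 g, bottom-heavy; 26 mm of it stand out of a well; its z axis is the pot's own axis. Starts upright on a pale absorbent mat (260 x 165 mm, under 1 mm thick) on the bench. May be absent (None)
- pot_c_mid (a point): centre (half-way up) of a specimen pot: squat pale body 38 mm across, red screw lid 40 mm across (top 14 mm), 46 mm high in all, about 60 g, bottom-heavy; 26 mm of it stand out of a well; its z axis is the pot's own axis. Starts upright on a pale absorbent mat (260 x 165 mm, under 1 mm thick) on the bench. May be absent (None)
- pot_d_mid (a point): centre (half-way up) of a specimen pot: squat pale body 38 mm across, red screw lid 40 mm across (top 14 mm), 46 mm high in all, about 60 g, bottom-heavy; 26 mm of it stand out of a well; its z axis is the pot's own axis. Starts upright on a pale absorbent mat (260 x 165 mm, under 1 mm thick) on the bench. May be absent (None)
- pot_e_mid (a point): centre (half-way up) of a specimen pot: squat pale body 38 mm across, red screw lid 40 mm across (top 14 mm), 46 mm high in all, about 60 g, bottom-heavy; 26 mm of it stand out of a well; its z axis is the pot's own axis. Starts upright on a pale absorbent mat (260 x 165 mm, under 1 mm thick) on the bench. May be absent (None)
- reagent_mid (a point): centre of an amber reagent bottle with a blue cap (48 mm across, 100 mm high); leave it alone
- swab_jar_mid (a point): centre of a white jar with a metal lid (60 mm across, 85 mm high); leave it alone
- sanitiser_mid (a point): centre of a clear hand-gel bottle (60 mm across, 160 mm high); leave it alone
- timer_mid (a point): centre of a flat white bench timer (60 x 75 x 22 mm); leave it alone

How it is judged:
By the outcome, as a careful person would: the job done as asked, in the order asked, and still so for the second after the job is handed in, with the robot touching nothing.
Of pot_a, pot_b, pot_c, pot_d, pot_e only 3 to 5 are there at a start; the rules pass over those that are not, and their reading is None.
At some moment in a run one of pot_a, pot_b, pot_c, pot_d, pot_e may be knocked a few centimetres aside while the robot is not near it.
It also fails if it takes over 210 s, if anything falls off the work surface, if the arm or the gripper's body presses on something with over 40 N, if the wrist force passes 120 N, or if a joint passes its speed limit or range.

## Robot

A 6-joint arm with a two-finger parallel gripper is mounted at the origin on the work surface. World frame = base frame: x ahead of the robot, y to its left, z up, the work surface at z = 0. Lengths are in m, angles in rad, forces in N, time in s.
With the tool pointing down it reaches from about 0.325 to 0.775 m from the base axis. Payload 5.5 kg.
Tool frame: the origin (TCP) lies at the very end of the fingers, on their centre line; the grasp point (between the pads) lies 19 mm behind it; z points along the fingers, y is the line along which they close (so a half turn about z gives the same grasp; the last joint's range is limited). The gripper opens to 88 mm and grips with 3 to 60 N. Pads are 20 mm wide; open, the fingers measure 115 mm over their backs; the gripper's body (75 mm by 178 mm) begins 61 mm behind the grasp point.
Start: joints at [1.266, 0.091, 1.231, -0, 1.82, -0.057], TCP at [0.147, 0.582, 0.223] pointing down, gripper open.
Joint ranges: [-2.87, 2.87], [-0.86, 2.18], [0.17, 2.46], [-1.51, 4.65], [0.06, 2.69], [-2.65, 2.65]. Speed limits (rad/s): [2.57, 2.57, 3.01, 3.14, 3.14, 3.14].

## Interface

Orientations are given as [roll, pitch, yaw] about the fixed x, y, z axes, in that order (R = Rz(yaw) Ry(pitch) Rx(roll)).
In Python, from bench import arm gives the robot as it stands. The module is installed in compiled form; this text tells all that it offers.
- The arm moves only by the tool carry_out, never from a script. Its argument "steps" is a list of rows, each a list of 3 entries, a list of its own where there are three numbers: the shift along the world's x, y, z in m, then the turn, a rotation vector about the world's x, y, z in degrees, then the gripper command: -1 is shut, 1 is fully open, values between are in proportion. A call has 1 to 8 rows; each row shifts and turns the commanded pose from where the row before left it; what a row does not reach is not made up. A row lasts 1/10 s, in which the tool goes at most 50 mm and 8.59 degrees, less where a joint would pass 70% of its speed; a pose out of reach is approached as far as the arm can. A call is refused whole if a number of a shift passes 0.05 or a number of a turn 8.59, either way. A call with a gripper value outside its range is refused whole. The fingers move at their own pace and stop on an object; the grip force is fixed at half the most. Time passes only in rows, so rows that do not move let the fingers close. It gives the time, the measured TCP pose, the force, the opening and the grip force at its end, in the units of the state.
- arm.state(): the state, without advancing time (a new reading comes with each control period).
- arm.grab_frame(name): name is "scene" or "top"; returns a dict with "image" (480x640x3 uint8, red, green, blue), "range_z" (480x640 float32, m along the optical axis (not along the pixel's ray), 0 where there is no reading), "vfov" (degrees; the focal length in pixels is half the picture's height over the tangent of half this angle, whatever the lens; pixels are square), "cx", "cy" (the principal point, pixels), "cam_to_world" (4x4, takes a point from camera to world coordinates). Camera axes: x right, y up, looking along -z (the intrinsics and any distortion apply to the point x, -y, -z); pixel columns grow to the right and rows downward; lengths in m; the calibration is good to about 2 mm. A picture is of the moment at which its call begins.
- arm.hand_in(): hands the job in; it is judged then, once.
Trained networks look in the newest picture that a camera, given by its name, has taken for a name from the list of things; names that differ only in an ending like _2 or _b are one class to them, and where a whole thing is asked for, a point or a joint stands for the part that bears it (a point fixed in the world has none). Each returns a list of dicts, best first, with "score" (0 to 1); they miss things now and then, are a little off and sometimes report something else, mostly with a low value. They report only what shows in the picture. A call takes as long as a camera call.
- arm.look_for(camera, label): "location" ([column, row] in pixels, amid what is visible of it).
- arm.masks_of(camera, label): "pixels" (480x640 bool, what is visible of it) and "location" ([column, row] in pixels, amid what is visible of it).
The state is a dict: "clock": time; "joint_positions": joint angles; "dq": joint speeds; "joint_efforts": joint torques, N m; "ee_pos": TCP position; "orientation": TCP orientation; "contact_force": force on the tool from outside, world axes, zero at the start; "moment": the same for the moment, N m; "finger_gap": opening from 0.0 (shut) to 1.0 (fully open); "grasp_force": force on a finger pad.
Only numpy, scipy, OpenCV 4.12 (cv2) and the standard library are available. Lean on these libraries where they do the work, as an engineer would, in place of code of your own. Each camera call takes 0.05 s, during which the arm holds its last target. There are 200 camera calls.

## Working session

There is one attempt and no reset: what is moved stays moved. The work goes in short steps, Python scripts to look and compute and a tool call to move; the robot and the scene stay as the last step left them, time stands still between calls to the robot, and variables do not carry over. Pictures are saved under pics/ and viewed, at most 14 in all, crops included, and the job is handed in when it is done.

Besides the shell and the picture viewer there is one more tool, called as name(argument=value, ...), one argument or row to a line, values as JSON. carry_out: Moves the arm, as the interface text tells. Its arguments: {"type":"object","properties":{"steps":{"type":"array","items":{"type":"array"}}},"required":["steps"]}

```bash
mkdir -p pics; cat > h.py <<'E'
import numpy as np, cv2
from bench import arm
def P(f,c,r,z=None):
    """pixel -> world, by range, or on plane z"""
    H=f["image"].shape[0]; fl=H/2/np.tan(np.radians(f["vfov"])/2)
    c=np.asarray(c,float); r=np.asarray(r,float)
    d=np.stack([(c-f["cx"])/fl,-(r-f["cy"])/fl,-np.ones_like(c)],-1)
    M=np.array(f["cam_to_world"])
    if z is None:
        k=f["range_z"][np.round(r).astype(int),np.round(c).astype(int)][...,None]
    else:
        k=((z-M[2,3])/(d@M[:3,:3].T)[...,2])[...,None]
    return (d*k)@M[:3,:3].T+M[:3,3]
def save(f,n): cv2.imwrite("pics/"+n,cv2.cvtColor(f["image"],cv2.COLOR_RGB2BGR))
E
python3 - <<'E'
from h import *
np.set_printoptions(precision=4,suppress=True)
for n in("top","scene"):
    f=arm.grab_frame(n); save(f,n+"1.png"); print(n,f["vfov"],f["cx"],f["cy"],np.array(f["cam_to_world"]), [k for k in f])
    for l in("pot_a_mid","beam_grip","handle","start_top","well1","mixer_ref","timer_mid","reagent_mid","swab_jar_mid","sanitiser_mid"):
        for q in arm.look_for(n,l):
            if q["score"]>.3: print(l,round(q["score"],2),np.round(q["location"]),P(f,*q["location"]))
print(arm.state())
E
```

```text
top 55.44833686911953 315.2178249661003 247.58557155756958 [[ 0.0216  0.9883 -0.1509  0.3953]
 [-0.9995  0.018  -0.025   0.0172]
 [-0.022   0.1514  0.9882  1.0538]
 [ 0.      0.      0.      1.    ]] ['image', 'range_z', 'vfov', 'cx', 'cy', 'cam_to_world']
pot_a_mid 0.88 [498. 245.] [ 0.5626 -0.3631  0.0461]
beam_grip 0.71 [243. 266.] [0.4883 0.1752 0.1914]
beam_grip 0.6 [486. 179.] [ 0.7018 -0.3287  0.0839]
beam_grip 0.32 [254. 301.] [0.4262 0.1656 0.0978]
handle 0.58 [240. 262.] [0.4949 0.1777 0.2136]
handle 0.33 [331. 252.] [0.537  0.0077 0.0722]
start_top 0.69 [333. 253.] [0.534  0.0025 0.0738]
start_top 0.57 [255. 300.] [0.4285 0.1642 0.0993]
start_top 0.39 [245. 271.] [0.4806 0.1741 0.1763]
well1 0.9 [251. 299.] [0.4294 0.1731 0.0974]
mixer_ref 0.68 [272. 256.] [0.5168 0.1275 0.1422]
timer_mid 0.81 [140. 265.] [0.5062 0.4439 0.0215]
timer_mid 0.54 [138. 199.] [0.6385 0.4259 0.1067]
reagent_mid 0.75 [450. 179.] [ 0.7039 -0.2515  0.0756]
swab_jar_mid 0.6 [244. 265.] [0.4908 0.1752 0.1877]
sanitiser_mid 0.93 [136. 196.] [0.6455 0.4281 0.1085]
sanitiser_mid 0.69 [254. 299.] [0.4308
[... 851 characters left out ...]
41. 172.] [ 0.5084 -0.3475  0.0438]
swab_jar_mid 0.76 [178. 206.] [ 0.7283 -0.3266  0.0829]
swab_jar_mid 0.54 [221. 183.] [ 0.5766 -0.3543  0.0416]
sanitiser_mid 0.97 [414. 401.] [0.669  0.46   0.1242]
{'clock': 1.1, 'joint_positions': array([ 1.2663,  0.0911,  1.2307,  0.    ,  1.8198, -0.0567]), 'dq': array([-0.0002, -0.0009, -0.    , -0.0013,  0.002 ,  0.0007]), 'joint_efforts': array([  0.0001, -44.6212, -40.651 ,   0.0697,   0.0197,  -0.    ]), 'ee_pos': array([0.1472, 0.5817, 0.2226]), 'orientation': array([ 3.1416, -0.    ,  2.8938]), 'contact_force': array([-0.5539, -0.1737,  1.1043]), 'moment': array([-0.0121,  0.0249,  0.0073]), 'grasp_force': 0.0, 'finger_gap': 0.9989358719856551}
```

View pics/top1.png

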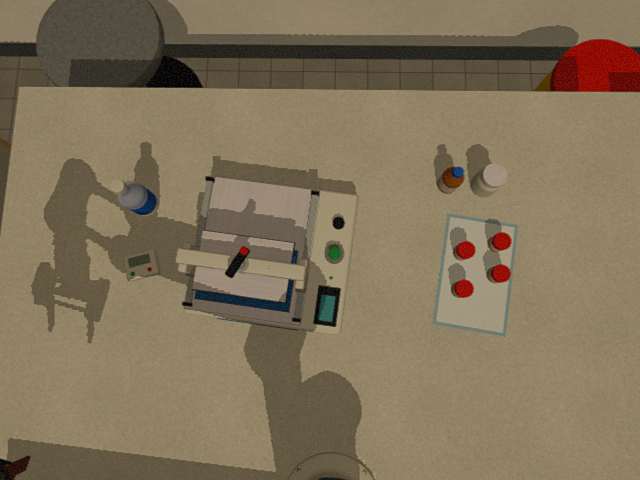

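View pics/scene1.png

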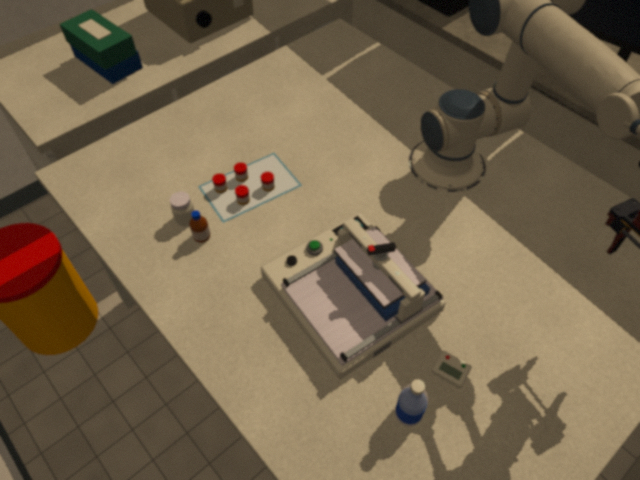

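Top view: 4 red pots at (465,250), (501,241), (500,273), (463,288). The beam runs from (177,257) to (305,272), with the handle at (240,262), red end at (245,250). The green button is at (334,253). Now the geometry.

```bash
python3 - <<'E'
from h import *
np.set_printoptions(precision=4,suppress=True)
f=arm.grab_frame("top"); im=f["image"].astype(int)
C,R=np.meshgrid(np.arange(640),np.arange(480)); W=P(f,C,R); z=W[...,2]
def rect(m,n):
    m=m.astype(np.uint8); k,l,s,c=cv2.connectedComponentsWithStats(m)
    i=1+np.argmax(s[1:,4]); q=W[l==i]; r=cv2.minAreaRect(q[:,:2].astype(np.float32)*1000); print(n,s[i,4],q.mean(0),r); return l==i
roi=(C>170)&(C<360)&(R>170)&(R<335)
b=rect(roi&(abs(z-.18)<.008),"beam")
h=rect(roi&(z>.2)&(z<.23),"handle")
w=W[b]; u,s,v=np.linalg.svd(w[:,:2]-w[:,:2].mean(0),full_matrices=False); print("beam dir",v[0],np.degrees(np.arctan2(v[0,1],v[0,0])))
for lo in range(90,165,5):
    m=roi&(z>lo/1e3)&(z<=(lo+5)/1e3); print(lo,m.sum(),W[m].mean(0) if m.any() else "")
rect(roi&(z>.125)&(z<.165),"pad")
blue=roi&(im[...,2]>im[...,0]+30)&(abs(z-.098)<.006); rect(blue,"blue")
rect(roi&(abs(z-.05)<.005),"housing")
rect(roi&(abs(z-.075)<.005)&(C>300),"z70-80")
red=(im[...,0]>130)&(im[...,1]<60)&(C>430)&(R>200)&(R<320)
k,l,s,c=cv2.connectedComponentsWithStats((red&(z>.035)).astype(np.uint8))
for i in range(1,k):
    if s[i,4]>20:
        q=W[l==i];print("pot",s[i,4],c[i],q.mean(0),q.min(0),q.max(0))
g=roi&(im[...,1]>im[...,0]+30)&(im[...,1]>im[...,2]+20)&(C>320); rect(g,"green")
hr=h&(im[...,0]>120)&(im[...,1]<60); print("redend",W[hr].mean(0))
cv2.imwrite("pics/crop1.png",cv2.resize(cv2.cvtColor(f["image"],cv2.COLOR_RGB2BGR)[165:345,165:365],None,fx=3.3,fy=3.3,interpolation=cv2.INTER_CUBIC))
E
```

```text
beam 973 [0.4868 0.1184 0.1799] ((488.00482177734375, 122.63578796386719), (129.413330078125, 30.648900985717773), 83.4774398803711)
handle 317 [0.4949 0.1833 0.2126] ((495.4315185546875, 184.3302001953125), (15.802621841430664, 63.88799285888672), 59.4648323059082)
beam dir [-0.1039 -0.9946] -95.96461334791329
90 104 [0.4604 0.1613 0.0928]
95 721 [0.4336 0.174  0.0977]
100 117 [0.4395 0.1871 0.1011]
105 11 [0.4862 0.2091 0.1082]
110 14 [0.4956 0.2441 0.1125]
115 14 [0.4889 0.1779 0.1184]
120 16 [0.4893 0.2525 0.1226]
125 16 [0.4951 0.2062 0.1279]
130 23 [0.4828 0.1732 0.1329]
135 192 [0.4821 0.173  0.1385]
140 2787 [0.4936 0.1842 0.1433]
145 1164 [0.4923 0.1834 0.146 ]
150 48 [0.4953 0.1917 0.1533]
155 205 [0.4919 0.1782 0.1575]
160 35 [0.485 0.167 0.162]
pad 2254 [0.4571 0.187  0.1439] ((458.0476379394531, 189.4071502685547), (193.08287048339844, 48.27907943725586), 83.12593841552734)
blue 627 [0.4275 0.1814 0.0979] ((427.7207946777344, 186.8527069091797), (61.27979278564453, 206.099609375), 7.806223392486572)
housing 5429 [0.5055 0.0267 0.0502] ((536.9666748046875, 137.67697143554688), (346.2893981933594, 318.4053649902344), 83.01781463623047)
z70-80 694 [0.6068 0.0608 0.0744] ((597.4869995117188, 54.50349426269531), (163.81259155273438, 40.05580139160156), 1.353553056716919)
pot 219 [502.1005 240.6621] [ 0.5723 -0.3715  0.0462] [ 0.5534 -0.3894  0.0414] [ 0.59   -0.3541  0.0509]
pot 224 [466.0848 249.3839] [ 0.5513 -0.2917  0.0462] [ 0.5319 -0.3101  0.0409] [ 0.5703 -0.2734  0.0504]
pot 229 [501.4105 273.048 ] [ 0.5001 -0.3671  0.0463] [ 0.4824 -0.3858  0.04  ] [ 0.5182 -0.3486  0.0516]
pot 228 [464.1579 288.2105] [ 0.4649 -0.2838  0.0505] [ 0.3953 -0.3031  0.0408] [0.4834 0.0172 1.0538]
green 118 [0.5349 0.0006 0.0718] ((534.951171875, -0.12009716033935547), (25.21202278137207, 23.84988784790039), 0.7888051271438599)
redend [0.5159 0.1727 0.215 ]
```

View pics/crop1.png

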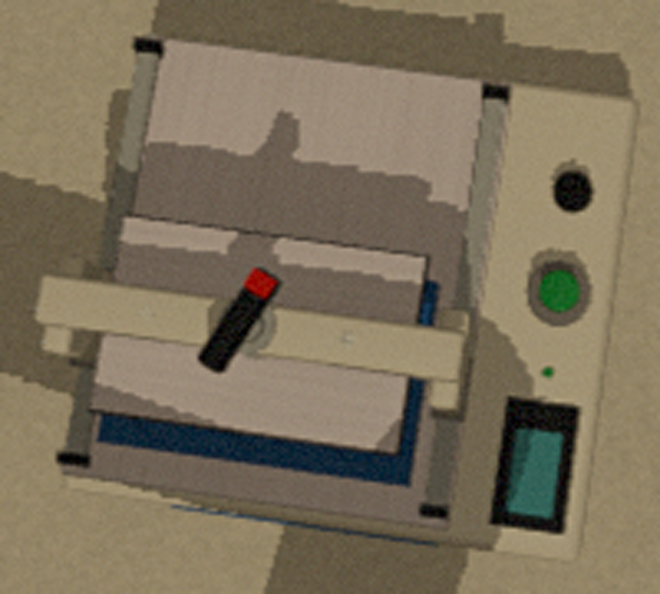

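The crop shows the bridge a little behind home: there is a blue strip in front of the pad, the handle is at about (0.495, 0.184) and the mixer yaw is about −6.8°. I'm moving to the beam grip at about (0.487, 0.110).

carry_out(
  steps=[
    [[0.0212,-0.0295,0.006],[0,0,-5.16],1],
    [[0.0212,-0.0295,0.006],[0,0,-5.16],1],
    [[0.0212,-0.0295,0.006],[0,0,-5.16],1],
    [[0.0212,-0.0295,0.006],[0,0,-5.16],1],
    [[0.0212,-0.0295,0.006],[0,0,-5.16],1],
    [[0.0212,-0.0295,0.006],[0,0,-5.16],1],
    [[0.0212,-0.0295,0.006],[0,0,-5.16],1],
    [[0.0212,-0.0295,0.006],[0,0,-5.16],1],
  ],
)

```text
clock: 1.95
ee_pos: [0.3174, 0.3444, 0.2711]
orientation: [3.141, -0.0, 2.17]
contact_force: [1.0, 0.2, 0.8]
finger_gap: 0.999
grasp_force: 0.0
```

carry_out(
  steps=[
    [[0.0212,-0.0295,0],[0,0,-5.16],1],
    [[0.0212,-0.0295,0],[0,0,-5.16],1],
    [[0.0212,-0.0295,0],[0,0,-5.16],1],
    [[0.0212,-0.0295,0],[0,0,-5.16],1],
    [[0.0212,-0.0295,0],[0,0,-5.16],1],
    [[0.0212,-0.0295,0],[0,0,-5.16],1],
    [[0.0212,-0.0295,0],[0,0,-5.16],1],
    [[0.0212,-0.0295,0],[0,0,-5.16],1],
  ],
)

```text
clock: 2.75
ee_pos: [0.487, 0.1083, 0.2708]
orientation: [3.141, -0.0, 1.449]
contact_force: [0.4, 0.6, 0.3]
finger_gap: 1.002
grasp_force: 0.0
```

carry_out(
  steps=[
    [[0,0,0],[0,0,0],1],
    [[0,0,0],[0,0,0],1],
  ],
)

```text
clock: 2.95
ee_pos: [0.4864, 0.1093, 0.2704]
orientation: [-3.141, -0.0, 1.452]
contact_force: [-0.0, 1.5, 0.2]
finger_gap: 1.002
grasp_force: 0.0
```

carry_out(
  steps=[
    [[0,0,-0.03],[0,0,0],1],
    [[0,0,-0.03],[0,0,0],1],
    [[0,0,-0.03],[0,0,0],1],
    [[0,0,-0.02],[0,0,0],1],
    [[0,0,0],[0,0,0],-1],
    [[0,0,0],[0,0,0],-1],
    [[0,0,0],[0,0,0],-1],
    [[0,0,0],[0,0,0],-1],
  ],
)

```text
clock: 3.75
ee_pos: [0.487, 0.1101, 0.1625]
orientation: [3.139, -0.001, 1.453]
contact_force: [-0.3, 0.1, 0.1]
finger_gap: 0.679
grasp_force: 0.0
```

carry_out(
  steps=[
    [[0,0,0],[0,0,0],-1],
    [[0,0,0],[0,0,0],-1],
    [[0,0,0],[0,0,0],-1],
  ],
)

```text
clock: 4.05
ee_pos: [0.4865, 0.1096, 0.1609]
orientation: [3.141, -0.0, 1.453]
contact_force: [0.2, -0.1, 0.1]
finger_gap: 0.4
grasp_force: 0.0
```

carry_out(
  steps=[
    [[0,0,0],[0,0,0],-1],
    [[0,0,0],[0,0,0],-1],
    [[0,0,0],[0,0,0],-1],
  ],
)

```text
clock: 4.35
ee_pos: [0.4865, 0.1096, 0.1607]
orientation: [3.141, -0.0, 1.453]
contact_force: [0.5, -0.8, -0.1]
finger_gap: 0.342
grasp_force: 30.0
```

carry_out(
  steps=[
    [[0.0149,-0.0018,0],[0,0,0],-1],
    [[0.0149,-0.0018,0],[0,0,0],-1],
    [[0.0149,-0.0018,0],[0,0,0],-1],
    [[0.0149,-0.0018,0],[0,0,0],-1],
    [[0.0149,-0.0018,0],[0,0,0],-1],
    [[0.0149,-0.0018,0],[0,0,0],-1],
    [[0.0149,-0.0018,0],[0,0,0],-1],
  ],
)

```text
clock: 5.05
ee_pos: [0.5892, 0.0972, 0.1607]
orientation: [-3.137, 0.0, 1.453]
contact_force: [-10.8, 0.5, 4.4]
finger_gap: 0.339
grasp_force: 30.0
```

carry_out(
  steps=[
    [[0.0099,-0.0012,0],[0,0,0],-1],
    [[0.0099,-0.0012,0],[0,0,0],-1],
    [[0.006,-0.0007,0],[0,0,0],-1],
    [[0.003,-0.0004,0],[0,0,0],-1],
    [[0,0,0],[0,0,0],-1],
  ],
)

```text
clock: 5.55
ee_pos: [0.619, 0.0937, 0.1607]
orientation: [-3.14, 0.0, 1.453]
contact_force: [-3.2, 0.3, 3.1]
finger_gap: 0.338
grasp_force: 30.0
```

carry_out(
  steps=[
    [[0.004,-0.0005,0],[0,0,0],-1],
    [[0.004,-0.0005,0],[0,0,0],-1],
  ],
)

```text
clock: 5.75
ee_pos: [0.6263, 0.0928, 0.1607]
orientation: [-3.139, 0.0, 1.453]
contact_force: [-6.0, 0.7, 3.4]
finger_gap: 0.339
grasp_force: 30.0
```

carry_out(
  steps=[
    [[0.003,-0.0004,0],[0,0,0],-1],
    [[0.003,-0.0004,0],[0,0,0],-1],
  ],
)

```text
clock: 5.95
ee_pos: [0.6274, 0.0926, 0.1605]
orientation: [-3.126, 0.001, 1.454]
contact_force: [-35.4, 1.0, 11.8]
finger_gap: 0.338
grasp_force: 30.1
```

carry_out(
  steps=[
    [[0.003,-0.0004,0],[0,0,0],-1],
    [[0,0,0],[0,0,0],-1],
  ],
)

```text
clock: 6.15
ee_pos: [0.6274, 0.0926, 0.1603]
orientation: [-3.119, 0.002, 1.455]
contact_force: [-40.3, 1.0, 12.9]
finger_gap: 0.343
grasp_force: 30.0
```

carry_out(
  steps=[
    [[-0.007,0.0008,0],[0,0,0],-1],
    [[0,0,0],[0,0,0],0.2],
    [[0,0,0],[0,0,0],0.2],
    [[0,0,0],[0,0,0],0.2],
    [[0,0,0],[0,0,0],0.2],
    [[0,0,0.04],[0,0,0],0.5],
    [[0,0,0.04],[0,0,0],0.5],
    [[0,-0.03,0.03],[0,0,0],0.5],
  ],
)

```text
clock: 6.95
ee_pos: [0.6297, 0.0646, 0.2731]
orientation: [3.14, -0.002, 1.457]
contact_force: [-0.0, -0.4, 0.2]
finger_gap: 0.747
grasp_force: 0.0
```

carry_out(
  steps=[
    [[-0.02,-0.03,0],[0,0,0],0.5],
    [[-0.02,-0.03,0],[0,0,0],0.5],
    [[-0.02,-0.03,0],[0,0,0],0.5],
    [[-0.02,-0.03,0],[0,0,0],0.5],
    [[-0.02,-0.03,0],[0,0,0],0.5],
    [[-0.02,-0.03,0],[0,0,0],0.5],
  ],
)

```text
clock: 7.55
ee_pos: [0.5088, -0.1191, 0.2707]
orientation: [3.141, 0.0, 1.453]
contact_force: [1.0, -0.2, 0.4]
finger_gap: 0.748
grasp_force: 0.0
```

```bash
cat > look.py <<'E'
from h import *
np.set_printoptions(precision=4,suppress=True)
f=arm.grab_frame("top"); im=f["image"].astype(int)
C,R=np.meshgrid(np.arange(640),np.arange(480)); W=P(f,C,R); z=W[...,2]
red=(im[...,0]>120)&(im[...,1]<60)&(z<.16)&(z>.03)&(W[...,0]<.7)&(C>200)
k,l,s,c=cv2.connectedComponentsWithStats(red.astype(np.uint8))
for i in range(1,k):
    if s[i,4]>20:
        q=W[l==i]; zt=np.median(q[:,2]); t=q[abs(q[:,2]-zt)<.004]; e=cv2.minEnclosingCircle(t[:,:2].astype(np.float32)*1000)
        print("red",s[i,4],c[i],"mean",t.mean(0),"circle",e)
E
cat > t.py <<'E'
from look import *
save(f,"top2.png")
roi=(C>170)&(C<310)&(R>200)&(R<335)
m=roi&(im[...,2]>im[...,0]+20)&(abs(z-.098)<.005)
k,l,s,c=cv2.connectedComponentsWithStats(m.astype(np.uint8)); i=1+np.argmax(s[1:,4])
q=W[l==i][:,:2].astype(np.float32)*1000; print("block",s[i,4],cv2.minAreaRect(q))
# wells: depressions within block hull
hole=roi&(z<.092)&(z>.07)&(cv2.fillPoly(np.zeros((480,640),np.uint8),[cv2.convexHull(np.argwhere(l==i)[:,::-1].astype(np.int32))],1)>0)
k,l,s,c=cv2.connectedComponentsWithStats(hole.astype(np.uint8))
for i in range(1,k):
    if s[i,4]>30: print("well",s[i,4],c[i],P(f,c[i][0],c[i][1],.098), P(f,c[i][0],c[i][1],.078))
print(W[250,100+160],arm.state()["ee_pos"])
cv2.imwrite("pics/crop2.png",cv2.resize(cv2.cvtColor(f["image"],cv2.COLOR_RGB2BGR)[165:345,165:365],None,fx=3,fy=3,interpolation=cv2.INTER_CUBIC))
E
python3 t.py
```

```text
red 97 [466.567  253.9175] mean [ 0.5414 -0.293   0.0459] circle ((544.558837890625, -292.983154296875), 17.132579803466797)
red 236 [463.8983 288.2076] mean [ 0.4651 -0.2845  0.0463] circle ((465.31707763671875, -285.3294982910156), 19.285091400146484)
block 3817 ((482.8329162597656, 185.929443359375), (200.0301971435547, 131.2218780517578), 83.18802642822266)
well 315 [218.4    254.5778] [0.5225 0.2465 0.098 ] [0.5252 0.2513 0.078 ]
well 318 [248.7767 258.7201] [0.5149 0.1814 0.098 ] [0.5174 0.1849 0.078 ]
well 325 [279.3908 263.1231] [0.5067 0.1162 0.098 ] [0.5091 0.1183 0.078 ]
well 332 [212.9398 285.2199] [0.4574 0.2546 0.098 ] [0.4587 0.2595 0.078 ]
well 325 [243.6985 289.5938] [0.4495 0.1893 0.098 ] [0.4506 0.1929 0.078 ]
well 337 [274.5223 294.0593] [0.4415 0.1242 0.098 ] [0.4425 0.1265 0.078 ]
[0.5338 0.1582 0.0988] [ 0.5067 -0.1229  0.2713]
```

View pics/top2.png

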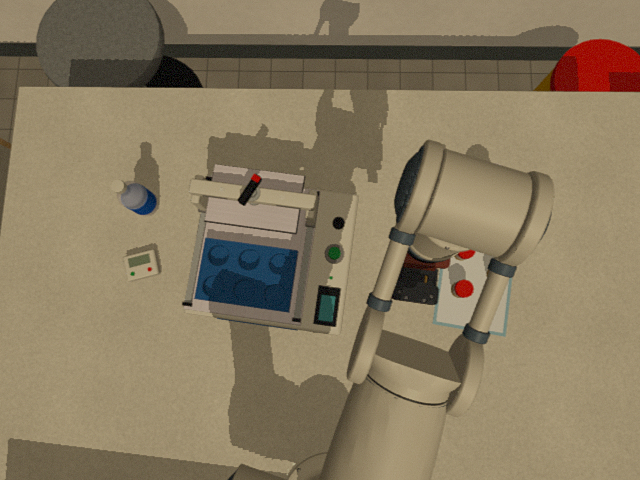

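The wells are confirmed: block centre (0.4828, 0.1859), yaw −6.8°. I'll use the four corner wells. Heading for pot D at (0.465, −0.285).

carry_out(
  steps=[
    [[-0.0035,-0.0135,-0.012],[0,0,7.5],0.5],
    [[-0.0035,-0.0135,-0.012],[0,0,7.5],0.5],
    [[-0.0035,-0.0135,-0.012],[0,0,7.5],0.5],
    [[-0.0035,-0.0135,-0.012],[0,0,7.5],0.5],
    [[-0.0035,-0.0135,-0.012],[0,0,7.5],0.5],
    [[-0.0035,-0.0135,-0.012],[0,0,7.5],0.5],
    [[-0.0035,-0.0135,-0.012],[0,0,7.5],0.5],
    [[-0.0035,-0.0135,-0.012],[0,0,7.5],0.5],
  ],
)

```text
clock: 8.4
ee_pos: [0.4816, -0.2265, 0.1742]
orientation: [3.142, 0.0, 2.505]
contact_force: [0.0, -0.1, -0.1]
finger_gap: 0.747
grasp_force: 0.0
```

carry_out(
  steps=[
    [[-0.0035,-0.0135,-0.012],[0,0,7.5],0.5],
    [[-0.0035,-0.0135,-0.012],[0,0,7.5],0.5],
    [[-0.0035,-0.0135,-0.012],[0,0,7.5],0.5],
    [[-0.0035,-0.0135,-0.012],[0,0,7.5],0.5],
    [[0,0,0],[0,0,0],0.5],
    [[0,0,0],[0,0,0],0.5],
  ],
)

```text
clock: 9.0
ee_pos: [0.4676, -0.2797, 0.1267]
orientation: [3.141, -0.0, 3.019]
contact_force: [0.4, -0.5, 0.1]
finger_gap: 0.751
grasp_force: 0.0
```

```bash
python3 -c "
from look import *"
```

```text
red 198 [500.8081 240.3434] mean [ 0.5729 -0.3688  0.0462] circle ((572.4547729492188, -371.48028564453125), 19.285058975219727)
red 201 [464.796  249.4776] mean [ 0.5511 -0.2889  0.0463] circle ((551.2421875, -291.21539306640625), 19.288686752319336)
```

carry_out(
  steps=[
    [[-0.002,-0.005,-0.02],[0,0,0],0.5],
    [[0,0,-0.03],[0,0,0],0.5],
    [[0,0,-0.03],[0,0,0],0.5],
    [[0,0,-0.023],[0,0,0],0.5],
    [[0,0,0],[0,0,0],-0.2],
    [[0,0,0],[0,0,0],-0.2],
    [[0,0,0],[0,0,0],-0.2],
    [[0,0,0],[0,0,0],-0.2],
  ],
)

```text
clock: 9.85
ee_pos: [0.4667, -0.2854, 0.026]
orientation: [-3.14, 0.003, 3.023]
contact_force: [0.4, 0.4, 5.2]
finger_gap: 0.453
grasp_force: 30.0
```

carry_out(
  steps=[
    [[0,0,0],[0,0,0],-0.2],
    [[0,0,0],[0,0,0],-0.2],
  ],
)

```text
clock: 10.05
ee_pos: [0.4667, -0.2854, 0.026]
orientation: [-3.14, 0.004, 3.024]
contact_force: [0.1, 0.8, 6.3]
finger_gap: 0.448
grasp_force: 30.0
```

carry_out(
  steps=[
    [[0,0,0.03],[0,0,0],-0.2],
    [[0,0,0.05],[0,0,0],-0.2],
    [[0,0,0.05],[0,0,0],-0.2],
    [[0.004,0.02,0.034],[0,0,0],-0.2],
    [[0.004,0.038,0],[0,0,0],-0.2],
    [[0.004,0.038,0],[0,0,0],-0.2],
    [[0.004,0.038,0],[0,0,0],-0.2],
    [[0.004,0.038,0],[0,0,0],-0.2],
  ],
)

```text
clock: 10.85
ee_pos: [0.4854, -0.1115, 0.1881]
orientation: [-3.141, 0.001, 3.023]
contact_force: [0.8, 0.1, -0.9]
finger_gap: 0.448
grasp_force: 30.0
```

carry_out(
  steps=[
    [[0.004,0.038,0],[0,0,0],-0.2],
    [[0.004,0.038,0],[0,0,0],-0.2],
    [[0.004,0.038,0],[0,0,0],-0.2],
    [[0.004,0.038,0],[0,0,0],-0.2],
    [[0.004,0.038,0],[0,0,0],-0.2],
    [[0.004,0.038,0],[0,0,0],-0.2],
    [[0.004,0.038,0],[0,0,0],-0.2],
    [[0.004,0.038,0],[0,0,0],-0.2],
  ],
)

```text
clock: 11.65
ee_pos: [0.5174, 0.1927, 0.188]
orientation: [3.142, 0.001, 3.023]
contact_force: [0.5, -0.1, -0.4]
finger_gap: 0.452
grasp_force: 30.0
```

carry_out(
  steps=[
    [[0.004,0.038,0],[0,0,0],-0.2],
    [[0.004,0.019,0],[0,0,0],-0.2],
    [[0,0,0],[0,0,0],-0.2],
    [[0,0,0],[0,0,0],-0.2],
  ],
)

```text
clock: 12.05
ee_pos: [0.5254, 0.248, 0.1875]
orientation: [-3.141, -0.0, 3.024]
contact_force: [-0.6, -0.9, -1.2]
finger_gap: 0.449
grasp_force: 30.0
```

```bash
python3 -c "
from look import *
print(arm.state()['ee_pos'])"
```

```text
red 225 [501.8889 240.7467] mean [ 0.5724 -0.3712  0.0464] circle ((572.5421142578125, -370.9538879394531), 19.160184860229492)
red 233 [465.7768 249.618 ] mean [ 0.551  -0.2912  0.0462] circle ((551.0634765625, -291.5911865234375), 19.154478073120117)
red 234 [501.047  272.9829] mean [ 0.5005 -0.3666  0.0463] circle ((500.6765441894531, -366.2447509765625), 18.865068435668945)
[0.5254 0.2474 0.1877]
```

carry_out(
  steps=[
    [[-0.0013,0,-0.03],[0,0,0],-0.2],
    [[0,0,-0.03],[0,0,0],-0.2],
    [[0,0,-0.012],[0,0,0],-0.2],
    [[0,0,-0.008],[0,0,0],-0.2],
    [[0,0,-0.0045],[0,0,0],-0.2],
    [[0,0,0],[0,0,0],-0.2],
  ],
)

```text
clock: 12.7
ee_pos: [0.5248, 0.248, 0.1047]
orientation: [3.141, 0.002, 3.023]
contact_force: [-0.1, 0.4, -0.8]
finger_gap: 0.444
grasp_force: 30.0
```

carry_out(
  steps=[
    [[0,0,0],[0,0,0],0.3],
    [[0,0,0],[0,0,0],0.3],
    [[0,0,0],[0,0,0],0.5],
    [[0,0,0.03],[0,0,0],0.5],
    [[0,0,0.04],[0,0,0],0.5],
    [[0.002,-0.0395,0],[0,0,0],0.5],
    [[0.002,-0.04,0],[0,0,0],0.5],
    [[0.002,-0.04,0],[0,0,0],0.5],
  ],
)

```text
clock: 13.5
ee_pos: [0.5303, 0.1278, 0.1738]
orientation: [3.141, 0.001, 3.025]
contact_force: [-0.4, -0.8, -0.8]
finger_gap: 0.751
grasp_force: 0.0
```

carry_out(
  steps=[
    [[0.002,-0.045,0],[0,0,0],0.5],
    [[0.002,-0.045,0],[0,0,0],0.5],
    [[0.002,-0.045,0],[0,0,0],0.5],
    [[0.002,-0.045,0],[0,0,0],0.5],
    [[0.002,-0.045,0],[0,0,0],0.5],
    [[0.002,-0.045,0],[0,0,0],0.5],
    [[0.002,-0.045,0],[0,0,0],0.5],
    [[0.002,-0.045,0],[0,0,0],0.5],
  ],
)

```text
clock: 14.3
ee_pos: [0.5461, -0.2332, 0.1735]
orientation: [-3.141, 0.001, 3.024]
contact_force: [0.5, 0.5, 0.2]
finger_gap: 0.748
grasp_force: 0.0
```

carry_out(
  steps=[
    [[0.002,-0.04,0],[0,0,0],0.5],
    [[0.002,-0.02,-0.02],[0,0,0],0.5],
    [[0,0,-0.03],[0,0,0],0.5],
    [[0,0,0],[0,0,0],0.5],
    [[0,0,0],[0,0,0],0.5],
  ],
)

```text
clock: 14.8
ee_pos: [0.5499, -0.2909, 0.123]
orientation: [3.141, -0.001, 3.024]
contact_force: [-0.5, 0.6, 1.4]
finger_gap: 0.747
grasp_force: 0.0
```

```bash
python3 -c "
from look import *
"
```

```text
red 283 [215.4558 252.6396] mean [0.5232 0.2466 0.1242] circle ((523.3955688476562, 246.55882263183594), 19.790992736816406)
red 92 [464.8043 253.9674] mean [ 0.5413 -0.2889  0.046 ] circle ((547.7823486328125, -290.8488464355469), 18.035213470458984)
red 235 [500.9447 273.0128] mean [ 0.5003 -0.3664  0.0461] circle ((500.4980773925781, -366.3773193359375), 19.061594009399414)
```

carry_out(
  steps=[
    [[0.0012,-0.0006,-0.03],[0,0,0],0.5],
    [[0,0,-0.04],[0,0,0],0.5],
    [[0,0,-0.0275],[0,0,0],0.5],
    [[0,0,0],[0,0,0],-0.2],
    [[0,0,0],[0,0,0],-0.2],
    [[0,0,0],[0,0,0],-0.2],
    [[0,0,0],[0,0,0],-0.2],
    [[0,0,0],[0,0,0],-0.2],
  ],
)

```text
clock: 15.65
ee_pos: [0.553, -0.2926, 0.0291]
orientation: [-3.14, 0.005, 3.024]
contact_force: [-0.4, 1.7, 6.6]
finger_gap: 0.447
grasp_force: 30.0
```

carry_out(
  steps=[
    [[0,0,0],[0,0,0],-0.2],
  ],
)

```text
clock: 15.75
ee_pos: [0.553, -0.2926, 0.0291]
orientation: [-3.14, 0.005, 3.024]
contact_force: [0.5, 1.3, 6.2]
finger_gap: 0.444
grasp_force: 30.0
```

carry_out(
  steps=[
    [[0,0,0.03],[0,0,0],-0.2],
    [[0,0,0.05],[0,0,0],-0.2],
    [[0,0,0.05],[0,0,0],-0.2],
    [[-0.004,0.0296,0.03],[0,0,0],-0.2],
    [[-0.004,0.038,0],[0,0,0],-0.2],
    [[-0.004,0.038,0],[0,0,0],-0.2],
    [[-0.004,0.038,0],[0,0,0],-0.2],
    [[-0.004,0.038,0],[0,0,0],-0.2],
  ],
)

```text
clock: 16.55
ee_pos: [0.5312, -0.109, 0.1869]
orientation: [-3.141, 0.002, 3.023]
contact_force: [0.2, 0.1, -0.4]
finger_gap: 0.446
grasp_force: 30.0
```

carry_out(
  steps=[
    [[-0.004,0.038,0],[0,0,0],-0.2],
    [[-0.004,0.038,0],[0,0,0],-0.2],
    [[-0.004,0.038,0],[0,0,0],-0.2],
    [[-0.004,0.038,0],[0,0,0],-0.2],
    [[-0.004,0.038,0],[0,0,0],-0.2],
    [[-0.002,0.038,0],[0,0,0],-0.2],
    [[0,0,0],[0,0,0],-0.2],
    [[0,0,0],[0,0,0],-0.2],
  ],
)

```text
clock: 17.35
ee_pos: [0.5094, 0.1182, 0.1865]
orientation: [-3.141, 0.001, 3.026]
contact_force: [-0.2, -0.1, -0.6]
finger_gap: 0.45
grasp_force: 30.0
```

```bash
python3 -c "
from look import *
print(arm.state()['ee_pos'])"
```

```text
red 222 [501.9189 240.6982] mean [ 0.5722 -0.371   0.0462] circle ((572.3921508789062, -371.5101318359375), 18.94573211669922)
red 235 [501.166  272.9362] mean [ 0.5004 -0.3667  0.0462] circle ((500.527587890625, -367.5940856933594), 19.480987548828125)
[0.5095 0.1173 0.1863]
```

Descend to about 0.107.

carry_out(
  steps=[
    [[0,-0.0003,-0.03],[0,0,0],-0.2],
    [[0,0,-0.03],[0,0,0],-0.2],
    [[0,0,-0.01],[0,0,0],-0.2],
    [[0,0,-0.006],[0,0,0],-0.2],
    [[0,0,-0.003],[0,0,0],-0.2],
    [[0,0,0],[0,0,0],-0.2],
  ],
)

```text
clock: 18.0
ee_pos: [0.51, 0.1171, 0.1078]
orientation: [3.141, 0.002, 3.023]
contact_force: [0.3, -0.8, -0.1]
finger_gap: 0.447
grasp_force: 30.0
```

carry_out(
  steps=[
    [[0,0,-0.0015],[0,0,0],-0.2],
    [[0,0,0],[0,0,0],0.3],
    [[0,0,0],[0,0,0],0.3],
    [[0,0,0],[0,0,0],0.5],
    [[0,0,0.03],[0,0,0],0.5],
    [[0,0,0.04],[0,0,0],0.5],
    [[0.005,-0.028,0],[0,0,0],0.5],
    [[0.005,-0.04,0],[0,0,0],0.5],
  ],
)

```text
clock: 18.8
ee_pos: [0.5202, 0.0501, 0.1771]
orientation: [3.141, 0.004, 3.027]
contact_force: [0.8, -0.7, 0.5]
finger_gap: 0.749
grasp_force: 0.0
```

carry_out(
  steps=[
    [[0.005,-0.04,0],[0,0,0],0.5],
    [[0.005,-0.04,0],[0,0,0],0.5],
    [[0.005,-0.04,0],[0,0,0],0.5],
    [[0.005,-0.04,0],[0,0,0],0.5],
    [[0.005,-0.04,0],[0,0,0],0.5],
    [[0.005,-0.04,0],[0,0,0],0.5],
    [[0.005,-0.04,0],[0,0,0],0.5],
    [[0.005,-0.04,0],[0,0,0],0.5],
  ],
)

```text
clock: 19.6
ee_pos: [0.5594, -0.2723, 0.1751]
orientation: [3.142, 0.0, 3.024]
contact_force: [0.6, -0.1, 0.4]
finger_gap: 0.754
grasp_force: 0.0
```

carry_out(
  steps=[
    [[0.005,-0.04,0],[0,0,0],0.5],
    [[0.005,-0.04,0],[0,0,0],0.5],
    [[0.003,-0.02,-0.02],[0,0,0],0.5],
    [[0,0,-0.03],[0,0,0],0.5],
    [[0,0,0],[0,0,0],0.5],
    [[0,0,0],[0,0,0],0.5],
  ],
)

```text
clock: 20.2
ee_pos: [0.572, -0.3701, 0.1245]
orientation: [3.14, -0.002, 3.024]
contact_force: [0.9, -0.6, 0.9]
finger_gap: 0.752
grasp_force: 0.0
```

```bash
python3 -c "
from look import *
"
```

```text
red 147 [501.517  243.1905] mean [ 0.5665 -0.3699  0.0461] circle ((571.5446166992188, -371.40325927734375), 18.752323150634766)
red 282 [215.4681 252.6489] mean [0.5232 0.2465 0.1241] circle ((523.9833374023438, 246.1573944091797), 20.043949127197266)
red 61 [496.2787 269.8033] mean [ 0.507  -0.3562  0.0461] circle ((504.6533203125, -360.3004455566406), 16.945159912109375)
```

```bash
python3 -c "
from look import *
m=(abs(W[...,0]-.508)<.03)&(abs(W[...,1]-.1165)<.03)&(z>.11)
print(m.sum(),W[m].mean(0),np.median(z[m]),np.median(im[m],0), cv2.minEnclosingCircle(W[m][:,:2].astype(np.float32)*1000))"
```

```text
red 152 [501.5592 243.0658] mean [ 0.5669 -0.3703  0.0461] circle ((570.3928833007812, -371.57586669921875), 18.177772521972656)
red 282 [215.5177 252.6596] mean [0.5233 0.2464 0.1239] circle ((523.7784423828125, 246.35052490234375), 19.62484359741211)
red 60 [496.1833 269.8667] mean [ 0.5068 -0.3558  0.046 ] circle ((504.4971618652344, -358.86566162109375), 15.336711883544922)
302 [0.5082 0.1154 0.1238] 0.12399948194282939 [112.  14.   8.] ((509.08526611328125, 115.87376403808594), 20.031227111816406)
```

carry_out(
  steps=[
    [[0.0,-0.001,-0.03],[0,0,0],0.5],
    [[0,0,-0.04],[0,0,0],0.5],
    [[0,0,-0.029],[0,0,0],0.5],
    [[0,0,0],[0,0,0],0.5],
    [[0,0,0],[0,0,0],-0.2],
    [[0,0,0],[0,0,0],-0.2],
    [[0,0,0],[0,0,0],-0.2],
    [[0,0,0],[0,0,0],-0.2],
  ],
)

```text
clock: 21.1
ee_pos: [0.5735, -0.3722, 0.0288]
orientation: [-3.14, 0.003, 3.024]
contact_force: [0.5, -0.1, 5.7]
finger_gap: 0.449
grasp_force: 30.0
```

carry_out(
  steps=[
    [[0,0,0],[0,0,0],-0.2],
  ],
)

```text
clock: 21.2
ee_pos: [0.5734, -0.3722, 0.0288]
orientation: [-3.14, 0.003, 3.024]
contact_force: [-1.0, 1.4, 6.6]
finger_gap: 0.447
grasp_force: 30.0
```

carry_out(
  steps=[
    [[0,0,0.03],[0,0,0],-0.2],
    [[0,0,0.05],[0,0,0],-0.2],
    [[0,0,0.05],[0,0,0],-0.2],
    [[-0.004,0.028,0.03],[0,0,0],-0.2],
    [[-0.007,0.04,0],[0,0,0],-0.2],
    [[-0.007,0.04,0],[0,0,0],-0.2],
    [[-0.007,0.04,0],[0,0,0],-0.2],
    [[-0.007,0.04,0],[0,0,0],-0.2],
  ],
)

```text
clock: 22.0
ee_pos: [0.5398, -0.1822, 0.1863]
orientation: [-3.142, 0.0, 3.023]
contact_force: [0.6, 0.7, -1.5]
finger_gap: 0.444
grasp_force: 30.0
```

carry_out(
  steps=[
    [[-0.007,0.04,0],[0,0,0],-0.2],
    [[-0.007,0.04,0],[0,0,0],-0.2],
    [[-0.007,0.04,0],[0,0,0],-0.2],
    [[-0.007,0.04,0],[0,0,0],-0.2],
    [[-0.007,0.04,0],[0,0,0],-0.2],
    [[-0.007,0.04,0],[0,0,0],-0.2],
    [[-0.007,0.04,0],[0,0,0],-0.2],
    [[-0.007,0.04,0],[0,0,0],-0.2],
  ],
)

```text
clock: 22.8
ee_pos: [0.4838, 0.1379, 0.1865]
orientation: [3.141, 0.001, 3.023]
contact_force: [0.5, -0.3, -1.2]
finger_gap: 0.452
grasp_force: 30.0
```

carry_out(
  steps=[
    [[-0.007,0.04,0],[0,0,0],-0.2],
    [[-0.007,0.04,0],[0,0,0],-0.2],
    [[-0.007,0.04,0],[0,0,0],-0.2],
    [[0,0,0],[0,0,0],-0.2],
    [[0,0,0],[0,0,0],-0.2],
  ],
)

```text
clock: 23.3
ee_pos: [0.463, 0.2568, 0.1861]
orientation: [-3.141, -0.0, 3.026]
contact_force: [-0.5, -0.8, -0.4]
finger_gap: 0.445
grasp_force: 30.0
```

```bash
python3 -c "
from look import *
print(arm.state()['ee_pos'])"
```

```text
red 36 [222.4722 253.8611] mean [0.5205 0.2321 0.1242] circle ((520.59326171875, 232.07272338867188), 10.932382583618164)
red 231 [501.0519 272.9913] mean [ 0.5003 -0.3664  0.0461] circle ((500.46337890625, -366.4094543457031), 19.195987701416016)
[0.4634 0.2559 0.1862]
```

carry_out(
  steps=[
    [[-0.0044,0,-0.02],[0,0,0],-0.2],
    [[0,0,-0.02],[0,0,0],-0.2],
    [[0,0,-0.02],[0,0,0],-0.2],
    [[0,0,-0.01],[0,0,0],-0.2],
    [[0,0,-0.006],[0,0,0],-0.2],
    [[0,0,-0.004],[0,0,0],-0.2],
    [[0,0,0],[0,0,0],-0.2],
  ],
)

```text
clock: 24.05
ee_pos: [0.4595, 0.2562, 0.1072]
orientation: [3.141, 0.001, 3.023]
contact_force: [0.7, -0.7, -0.3]
finger_gap: 0.446
grasp_force: 30.0
```

carry_out(
  steps=[
    [[0,0,-0.001],[0,0,0],-0.2],
    [[0,0,0],[0,0,0],0.3],
    [[0,0,0],[0,0,0],0.3],
    [[0,0,0],[0,0,0],0.5],
    [[0,0,0.03],[0,0,0],0.5],
    [[0,0,0.04],[0,0,0],0.5],
    [[0.002,-0.0225,0],[0,0,0],0.5],
    [[0.003,-0.04,0],[0,0,0],0.5],
  ],
)

```text
clock: 24.85
ee_pos: [0.4644, 0.195, 0.1767]
orientation: [3.14, 0.003, 3.027]
contact_force: [1.0, -0.9, -0.4]
finger_gap: 0.75
grasp_force: 0.0
```

carry_out(
  steps=[
    [[0.003,-0.045,0],[0,0,0],0.5],
    [[0.003,-0.045,0],[0,0,0],0.5],
    [[0.003,-0.045,0],[0,0,0],0.5],
    [[0.003,-0.045,0],[0,0,0],0.5],
    [[0.003,-0.045,0],[0,0,0],0.5],
    [[0.003,-0.045,0],[0,0,0],0.5],
    [[0.003,-0.045,0],[0,0,0],0.5],
    [[0.003,-0.045,0],[0,0,0],0.5],
  ],
)

```text
clock: 25.65
ee_pos: [0.4878, -0.1679, 0.1752]
orientation: [3.142, 0.0, 3.024]
contact_force: [0.4, -0.3, 1.0]
finger_gap: 0.748
grasp_force: 0.0
```

carry_out(
  steps=[
    [[0.003,-0.045,0],[0,0,0],0.5],
    [[0.003,-0.045,0],[0,0,0],0.5],
    [[0.003,-0.045,0],[0,0,0],0.5],
    [[0.003,-0.045,0],[0,0,0],0.5],
    [[0,-0.02,-0.02],[0,0,0],0.5],
    [[0,0,-0.03],[0,0,0],0.5],
    [[0,0,0],[0,0,0],0.5],
    [[0,0,0],[0,0,0],0.5],
  ],
)

```text
clock: 26.45
ee_pos: [0.4997, -0.3656, 0.1247]
orientation: [3.14, -0.002, 3.024]
contact_force: [-0.2, -0.6, 0.3]
finger_gap: 0.748
grasp_force: 0.0
```

```bash
sed -i 's/>120)&(im/>70)\&(im/; s/<60)&(z</<45)\&(z</' look.py; python3 -c "
from look import *
print(arm.state()['ee_pos'])
"
```

```text
red 310 [215.7161 252.4806] mean [0.5236 0.2463 0.1239] circle ((523.9222412109375, 246.364501953125), 19.80503273010254)
red 302 [278.2384 261.0265] mean [0.5084 0.1159 0.1239] circle ((508.5984191894531, 115.81947326660156), 19.753414154052734)
red 313 [210.1629 283.5463] mean [0.4592 0.2542 0.1239] circle ((459.49298095703125, 254.48777770996094), 20.0196533203125)
red 54 [498.9259 278.7593] mean [ 0.4877 -0.3631  0.0459] circle ((488.165283203125, -363.94183349609375), 13.069013595581055)
[ 0.5003 -0.3658  0.1263]
```

carry_out(
  steps=[
    [[0.0,-0.0008,-0.03],[0,0,0],0.5],
    [[0,0,-0.04],[0,0,0],0.5],
    [[0,0,-0.03],[0,0,0],0.5],
    [[0,0,0],[0,0,0],0.5],
    [[0,0,0],[0,0,0],-0.2],
    [[0,0,0],[0,0,0],-0.2],
    [[0,0,0],[0,0,0],-0.2],
    [[0,0,0],[0,0,0],-0.2],
  ],
)

```text
clock: 27.3
ee_pos: [0.501, -0.3676, 0.0276]
orientation: [-3.14, 0.003, 3.024]
contact_force: [0.1, 0.2, 5.5]
finger_gap: 0.448
grasp_force: 30.0
```

carry_out(
  steps=[
    [[0,0,0],[0,0,0],-0.2],
  ],
)

```text
clock: 27.4
ee_pos: [0.501, -0.3676, 0.0276]
orientation: [-3.14, 0.003, 3.024]
contact_force: [0.2, 0.6, 6.5]
finger_gap: 0.445
grasp_force: 30.0
```

carry_out(
  steps=[
    [[0,0,0.03],[0,0,0],-0.2],
    [[0,0,0.05],[0,0,0],-0.2],
    [[0,0,0.05],[0,0,0],-0.2],
    [[-0.004,0.0125,0.03],[0,0,0],-0.2],
    [[-0.0045,0.04,0],[0,0,0],-0.2],
    [[-0.0045,0.04,0],[0,0,0],-0.2],
    [[-0.0045,0.04,0],[0,0,0],-0.2],
    [[-0.0045,0.04,0],[0,0,0],-0.2],
  ],
)

```text
clock: 28.2
ee_pos: [0.4775, -0.1931, 0.1855]
orientation: [-3.141, 0.001, 3.023]
contact_force: [0.8, -0.9, -0.1]
finger_gap: 0.448
grasp_force: 30.0
```

carry_out(
  steps=[
    [[-0.0045,0.04,0],[0,0,0],-0.2],
    [[-0.0045,0.04,0],[0,0,0],-0.2],
    [[-0.0045,0.04,0],[0,0,0],-0.2],
    [[-0.0045,0.04,0],[0,0,0],-0.2],
    [[-0.0045,0.04,0],[0,0,0],-0.2],
    [[-0.0045,0.04,0],[0,0,0],-0.2],
    [[-0.0045,0.04,0],[0,0,0],-0.2],
    [[-0.0045,0.04,0],[0,0,0],-0.2],
  ],
)

```text
clock: 29.0
ee_pos: [0.4415, 0.1271, 0.1857]
orientation: [3.141, 0.001, 3.023]
contact_force: [1.6, -0.3, -0.2]
finger_gap: 0.45
grasp_force: 30.0
```

carry_out(
  steps=[
    [[0,0,0],[0,0,0],-0.2],
    [[0,0,0],[0,0,0],-0.2],
    [[0,0,0],[0,0,0],-0.2],
  ],
)

```text
clock: 29.3
ee_pos: [0.4421, 0.1247, 0.1852]
orientation: [-3.141, 0.0, 3.023]
contact_force: [-0.0, 0.2, -0.2]
finger_gap: 0.447
grasp_force: 30.0
```

carry_out(
  steps=[
    [[0.0005,0,-0.02],[0,0,0],-0.2],
    [[0,0,-0.02],[0,0,0],-0.2],
    [[0,0,-0.02],[0,0,0],-0.2],
    [[0,0,-0.01],[0,0,0],-0.2],
    [[0,0,-0.006],[0,0,0],-0.2],
    [[0,0,-0.004],[0,0,0],-0.2],
    [[0,0,0],[0,0,0],-0.2],
  ],
)

```text
clock: 30.0
ee_pos: [0.443, 0.1253, 0.1061]
orientation: [3.141, 0.001, 3.023]
contact_force: [0.2, 0.6, -1.2]
finger_gap: 0.453
grasp_force: 30.0
```

carry_out(
  steps=[
    [[0,0,0],[0,0,0],0.3],
    [[0,0,0],[0,0,0],0.3],
    [[0,0,0],[0,0,0],0.5],
    [[0,0,0.03],[0,0,0],0.5],
    [[0,0,0.04],[0,0,0],0.5],
    [[0,0,0.05],[0,0,0],0.5],
    [[0,0,0.04],[0,0,-5],0.5],
    [[0.03,-0.05,0],[0,0,-8],0.5],
  ],
)

```text
clock: 30.8
ee_pos: [0.4689, 0.0862, 0.2735]
orientation: [3.134, 0.011, 2.8]
contact_force: [1.2, 0.5, 0.0]
finger_gap: 0.749
grasp_force: 0.0
```

carry_out(
  steps=[
    [[0.03,-0.05,0],[0,0,-8],0.5],
    [[0.03,-0.05,0],[0,0,-8],0.5],
    [[0.03,-0.05,0],[0,0,-8],0.5],
    [[0.03,-0.04,0],[0,0,-8],0.5],
    [[0.02,0,0],[0,0,-8],0.5],
    [[0,0,0],[0,0,-8],0.5],
    [[0,0,0],[0,0,-8],0.5],
    [[0,0,0],[0,0,-8],0.5],
  ],
)

```text
clock: 31.6
ee_pos: [0.5956, -0.0861, 0.2648]
orientation: [-3.141, -0.0, 1.674]
contact_force: [0.1, 1.2, 0.7]
finger_gap: 0.748
grasp_force: 0.0
```

```bash
python3 -c "
from look import *
print(arm.state()['ee_pos'])
save(f,'top3.png')
"
```

```text
red 311 [215.7299 252.4823] mean [0.5236 0.2461 0.1239] circle ((523.8696899414062, 246.47561645507812), 20.049827575683594)
red 311 [278.2669 260.8778] mean [0.5084 0.1159 0.1239] circle ((508.50787353515625, 115.76876831054688), 19.9209041595459)
red 316 [210.1677 283.5854] mean [0.4591 0.2544 0.1239] circle ((459.1196594238281, 254.55075073242188), 19.865549087524414)
red 312 [273.3494 293.    ] mean [0.4424 0.1235 0.1242] circle ((442.655517578125, 123.57963562011719), 19.835983276367188)
[ 0.5956 -0.086   0.2649]
```

View pics/top3.png

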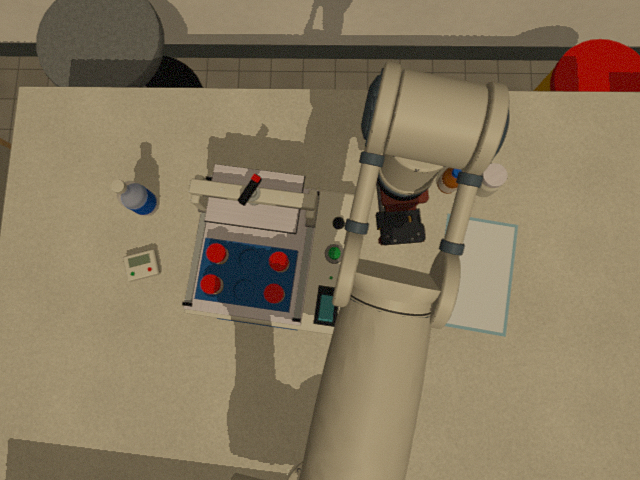

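All four lids sit at z≈0.124 in the corner wells, at (216,253), (278,261), (210,284) and (273,293), and the mat is empty. Now to grip the beam at (0.627, 0.093).

carry_out(
  steps=[
    [[0.0075,0.0446,0],[0,0,-4.2],0.9],
    [[0.008,0.0446,0],[0,0,-4.2],0.9],
    [[0.008,0.0446,0],[0,0,-4.3],0.9],
    [[0.008,0.0446,0],[0,0,0],0.9],
    [[0,0,0],[0,0,0],0.9],
    [[0,0,0],[0,0,0],0.9],
  ],
)

```text
clock: 32.25
ee_pos: [0.6268, 0.0935, 0.2648]
orientation: [-3.141, 0.001, 1.462]
contact_force: [0.1, -0.4, -0.0]
finger_gap: 0.951
grasp_force: 0.0
```

carry_out(
  steps=[
    [[0,0,-0.04],[0,0,0],0.9],
    [[0,0,-0.04],[0,0,0],0.9],
    [[0,0,-0.024],[0,0,0],0.9],
    [[0,0,0],[0,0,0],-0.5],
    [[0,0,0],[0,0,0],-0.5],
    [[0,0,0],[0,0,0],-0.5],
    [[0,0,0],[0,0,0],-0.5],
    [[0,0,0],[0,0,0],-0.5],
  ],
)

```text
clock: 33.05
ee_pos: [0.6275, 0.0924, 0.163]
orientation: [3.139, -0.001, 1.458]
contact_force: [-0.1, 0.2, -0.2]
finger_gap: 0.537
grasp_force: 0.0
```

carry_out(
  steps=[
    [[0,0,0],[0,0,0],-0.5],
    [[0,0,0],[0,0,0],-0.5],
    [[0,0,0],[0,0,0],-0.5],
    [[0,0,0],[0,0,0],-0.5],
  ],
)

```text
clock: 33.45
ee_pos: [0.6271, 0.0925, 0.1615]
orientation: [3.141, -0.0, 1.458]
contact_force: [1.5, 0.7, 1.3]
finger_gap: 0.342
grasp_force: 30.0
```

carry_out(
  steps=[
    [[-0.0149,0.0018,0],[0,0,0],-0.5],
    [[-0.0149,0.0018,0],[0,0,0],-0.5],
    [[-0.0149,0.0018,0],[0,0,0],-0.5],
    [[-0.0149,0.0018,0],[0,0,0],-0.5],
    [[-0.0149,0.0018,0],[0,0,0],-0.5],
    [[-0.0149,0.0018,0],[0,0,0],-0.5],
    [[-0.0149,0.0018,0],[0,0,0],-0.5],
    [[-0.0149,0.0018,0],[0,0,0],-0.5],
  ],
)

```text
clock: 34.25
ee_pos: [0.5091, 0.1068, 0.1614]
orientation: [3.137, -0.001, 1.457]
contact_force: [10.2, -0.1, -1.1]
finger_gap: 0.337
grasp_force: 30.0
```

carry_out(
  steps=[
    [[-0.0099,0.0012,0],[0,0,0],-0.5],
    [[-0.0099,0.0012,0],[0,0,0],-0.5],
    [[-0.006,0.0007,0],[0,0,0],-0.5],
    [[-0.004,0.0005,0],[0,0,0],-0.5],
    [[-0.004,0.0005,0],[0,0,0],-0.5],
    [[0,0,0],[0,0,0],-0.5],
  ],
)

```text
clock: 34.85
ee_pos: [0.4744, 0.111, 0.1614]
orientation: [3.139, -0.0, 1.458]
contact_force: [3.1, 1.3, -0.4]
finger_gap: 0.337
grasp_force: 30.0
```

carry_out(
  steps=[
    [[-0.003,0.0004,0],[0,0,0],-0.5],
    [[-0.002,0.0002,0],[0,0,0],-0.5],
  ],
)

```text
clock: 35.05
ee_pos: [0.4734, 0.1111, 0.1614]
orientation: [3.13, -0.001, 1.457]
contact_force: [29.3, -0.7, -10.5]
finger_gap: 0.339
grasp_force: 30.0
```

carry_out(
  steps=[
    [[-0.002,0.0002,0],[0,0,0],-0.5],
    [[0,0,0],[0,0,0],-0.5],
  ],
)

```text
clock: 35.25
ee_pos: [0.4735, 0.1111, 0.1613]
orientation: [3.125, -0.001, 1.456]
contact_force: [33.0, -1.3, -11.2]
finger_gap: 0.339
grasp_force: 30.0
```

carry_out(
  steps=[
    [[0.006,-0.0008,0],[0,0,0],-0.5],
    [[0,0,0],[0,0,0],0.3],
    [[0,0,0],[0,0,0],0.3],
    [[0,0,0],[0,0,0],0.3],
    [[0,0,0.03],[0,0,0],0.3],
    [[0,0,0.04],[0,0,0],0.3],
    [[0,-0.03,0.04],[0,0,0],-0.2],
    [[0,-0.05,0],[0,0,0],-0.2],
  ],
)

```text
clock: 36.05
ee_pos: [0.4738, 0.0321, 0.2777]
orientation: [3.132, -0.002, 1.463]
contact_force: [0.8, -1.2, 0.7]
finger_gap: 0.504
grasp_force: 0.0
```

carry_out(
  steps=[
    [[0,-0.05,0],[0,0,0],-0.2],
    [[0,-0.05,0],[0,0,0],-0.2],
    [[0,-0.05,0],[0,0,0],-0.2],
    [[0,0,0],[0,0,0],-0.2],
  ],
)

```text
clock: 36.45
ee_pos: [0.4718, -0.124, 0.2704]
orientation: [-3.14, 0.002, 1.451]
contact_force: [0.4, 1.1, -0.7]
finger_gap: 0.404
grasp_force: 0.0
```

```bash
cat > scr.py <<'E'
from h import *
np.set_printoptions(precision=4,suppress=True)
cm=np.array([.4828,.1859]); ex=np.array([.993,-.1186]); ey=np.array([.1186,.993])
for n in("top","top","scene"):
    f=arm.grab_frame(n); im=f["image"].astype(int)
    C,R=np.meshgrid(np.arange(640),np.arange(480)); W=P(f,C,R); z=W[...,2]
    d=W[...,:2]-cm; mx=d@ex; my=d@ey
    pad=(abs(mx)<.058)&(abs(mx)>.025)&(abs(my)<.085)&(z>.125)&(z<.152)
    bm=(abs(mx)<.012)&(abs(my)>.04)&(abs(my)<.12)&(abs(z-.18)<.01)
    hd=(np.hypot(mx,my)<.04)&(z>.203)&(z<.225)
    r=hd&(im[...,0]>80)&(im[...,1]<50)
    b=cv2.minAreaRect(W[hd][:,:2].astype(np.float32)*1000) if hd.any() else None
    print(n,"pad",pad.sum(),np.median(z[pad]),z[pad].mean(),"beam",np.median(z[bm]),W[bm].mean(0),"handle",hd.sum(),b)
    if r.any():
        v=W[r].mean(0)[:2]-b[0]/np.array(1000.); print(" red ang",np.degrees(np.arctan2(v[1],v[0])),np.hypot(*v))
    if n=="top":
        for s in((-1,-1),(-1,1),(1,-1),(1,1)):
            q=pad&(np.sign(mx)==s[0])&(np.sign(my)==s[1]); print(s,q.sum(),np.median(z[q]) if q.any() else 0)
E
python3 scr.py
```

```text
top pad 2681 0.14414938580843906 0.14418080877816883 beam 0.1799769861047461 [0.4827 0.1847 0.18  ] handle 305 ((482.8055725097656, 185.59815979003906), (16.10965347290039, 63.610328674316406), 60.06365966796875)
 red ang -31.2000472910057 0.023463812868567285
(-1, -1) 706 0.14407280257912386
(-1, 1) 682 0.1441409047596714
(1, -1) 660 0.14417792255682577
(1, 1) 633 0.14421308678646572
top pad 2681 0.14417321647743797 0.14417061281668253 beam 0.17998635546426178 [0.4826 0.1848 0.18  ] handle 304 ((483.141845703125, 186.0494384765625), (16.039247512817383, 63.538352966308594), 58.87733840942383)
 red ang -32.25577620645279 0.02353471580272291
(-1, -1) 706 0.14421083196061862
(-1, 1) 688 0.14411355382780394
(1, -1) 658 0.14420456956142996
(1, 1) 629 0.14420181612824345
scene pad 1393 0.14405623173864113 0.14403658202525813 beam 0.179913133300314 [0.4844 0.1929 0.1798] handle 223 ((481.94696044921875, 188.89688110351562), (20.566097259521484, 63.63582229614258), 57.53618621826172)
 red ang -25.43809776549524 0.02452881916792305
```

Pad top is at 0.1442 and the lids at 0.124, so touch should come about 5.1 rad on and the target is about 7.4 rad (≈425°). I'll turn in strokes of 180°.

carry_out(
  steps=[
    [[0.0011,0.031,0],[0,0,6.63],-0.2],
    [[0.0011,0.031,0],[0,0,6.63],-0.2],
    [[0.0011,0.031,0],[0,0,6.63],-0.2],
    [[0.0011,0.031,0],[0,0,6.63],-0.2],
    [[0.0011,0.031,0],[0,0,6.63],-0.2],
    [[0.0011,0.031,0],[0,0,6.63],-0.2],
    [[0.0011,0.031,0],[0,0,6.63],-0.2],
  ],
)

```text
clock: 37.3
ee_pos: [0.4797, 0.1014, 0.2715]
orientation: [3.141, 0.0, 2.276]
contact_force: [-0.0, 0.4, 0.0]
finger_gap: 0.398
grasp_force: 0.0
```

carry_out(
  steps=[
    [[0.0011,0.031,0],[0,0,6.63],-0.2],
    [[0.0011,0.031,0],[0,0,6.63],-0.2],
    [[0.0011,0.031,0],[0,0,6.63],-0.2],
    [[0,0,0],[0,0,0],-0.2],
    [[0,0,0],[0,0,0],-0.2],
    [[0,0,0],[0,0,0],-0.2],
  ],
)

```text
clock: 37.9
ee_pos: [0.4834, 0.1911, 0.2714]
orientation: [-3.141, 0.0, 2.615]
contact_force: [-0.1, -0.8, -0.5]
finger_gap: 0.394
grasp_force: 0.0
```

carry_out(
  steps=[
    [[-0.0006,-0.0053,-0.02],[0,0,0],-0.2],
    [[0,0,-0.03],[0,0,0],-0.2],
    [[0,0,-0.0245],[0,0,0],-0.2],
    [[0,0,0],[0,0,0],-1],
    [[0,0,0],[0,0,0],-1],
    [[0,0,0],[0,0,0],-1],
    [[0,0,0],[0,0,0],-1],
  ],
)

```text
clock: 38.6
ee_pos: [0.4844, 0.1868, 0.1983]
orientation: [3.137, 0.002, 2.615]
contact_force: [2.7, 5.2, -3.7]
finger_gap: 0.169
grasp_force: 30.0
```

carry_out(
  steps=[
    [[0,0,0],[0,0,-7.5],-1],
    [[0,0,0],[0,0,-7.5],-1],
    [[0,0,0],[0,0,-7.5],-1],
    [[0,0,0],[0,0,-7.5],-1],
    [[0,0,0],[0,0,-7.5],-1],
    [[0,0,0],[0,0,-7.5],-1],
  ],
)

```text
clock: 39.2
ee_pos: [0.4834, 0.186, 0.1983]
orientation: [3.14, -0.001, 1.825]
contact_force: [-0.8, 1.7, -1.0]
finger_gap: 0.164
grasp_force: 30.0
```

```bash
python3 -c "
from h import *
s=arm.state();print(s['ee_pos'],s['moment'],s['contact_force'],s['orientation'],s['joint_positions'])"
```

```text
[0.4834471  0.18602866 0.19831909] [0.06779077 0.41771733 0.19508579] [-0.80481311  1.66155955 -0.96299468] [ 3.14005634e+00 -6.52638855e-04  1.82488106e+00] [ 3.01255958e-01 -1.34920435e-01  1.49643155e+00  5.92199193e-04
  1.77851612e+00  4.72943107e-02]
```

carry_out(
  steps=[
    [[0,0,0],[0,0,-7.5],-1],
    [[0,0,0],[0,0,-7.5],-1],
    [[0,0,0],[0,0,-7.5],-1],
    [[0,0,0],[0,0,-7.5],-1],
    [[0,0,0],[0,0,-7.5],-1],
    [[0,0,0],[0,0,-7.5],-1],
    [[0,0,0],[0,0,-7.5],-1],
    [[0,0,0],[0,0,-7.5],-1],
  ],
)

```text
clock: 40.0
ee_pos: [0.4822, 0.1864, 0.1983]
orientation: [-3.139, -0.0, 0.778]
contact_force: [-5.9, 3.0, -1.7]
finger_gap: 0.168
grasp_force: 30.0
```

carry_out(
  steps=[
    [[0,0,0],[0,0,-7.5],-1],
    [[0,0,0],[0,0,-7.5],-1],
    [[0,0,0],[0,0,-7.5],-1],
    [[0,0,0],[0,0,-7.5],-1],
    [[0,0,0],[0,0,-7.5],-1],
    [[0,0,0],[0,0,-7.5],-1],
    [[0,0,0],[0,0,-7.5],-1],
    [[0,0,0],[0,0,-7.5],-1],
  ],
)

```text
clock: 40.8
ee_pos: [0.4823, 0.1879, 0.1983]
orientation: [-3.138, 0.002, -0.267]
contact_force: [-4.0, 7.4, -2.1]
finger_gap: 0.169
grasp_force: 30.0
```

carry_out(
  steps=[
    [[0,0,0],[0,0,-7.5],-1],
    [[0,0,0],[0,0,-7.5],-1],
    [[0,0,0],[0,0,0],-1],
  ],
)

```text
clock: 41.1
ee_pos: [0.4825, 0.1883, 0.1983]
orientation: [-3.137, 0.003, -0.527]
contact_force: [-3.6, 9.3, -1.3]
finger_gap: 0.171
grasp_force: 30.0
```

```bash
python3 -c "
from h import *
s=arm.state();print(s['ee_pos'],s['moment'],s['contact_force'],s['orientation'],s['joint_positions'])"
```

```text
[0.48247873 0.18830621 0.19828873] [ 1.67270569  0.89338941 -0.19887222] [-3.63190197  9.28503797 -1.29983411] [-3.13728850e+00  3.01463655e-03 -5.27367219e-01] [ 0.30294563 -0.13503252  1.49659496  0.00524208  1.77888414  2.40220157]
```

carry_out(
  steps=[
    [[0,0,0],[0,0,0],-0.2],
    [[0,0,0],[0,0,0],-0.2],
    [[0,0,0],[0,0,0],-0.2],
    [[0,0,0.03],[0,0,0],-0.2],
    [[0,0,0],[0,0,8.2],-0.2],
    [[0,0,0],[0,0,8.2],-0.2],
    [[0,0,0],[0,0,8.2],-0.2],
    [[0,0,0],[0,0,8.2],-0.2],
  ],
)

```text
clock: 41.9
ee_pos: [0.4836, 0.1853, 0.2273]
orientation: [3.141, -0.001, 0.051]
contact_force: [0.4, -0.5, -0.3]
finger_gap: 0.397
grasp_force: 0.0
```

carry_out(
  steps=[
    [[0,0,0],[0,0,8.2],-0.2],
    [[0,0,0],[0,0,8.2],-0.2],
    [[0,0,0],[0,0,8.2],-0.2],
    [[0,0,0],[0,0,8.2],-0.2],
    [[0,0,0],[0,0,8.2],-0.2],
    [[0,0,0],[0,0,8.2],-0.2],
    [[0,0,0],[0,0,8.2],-0.2],
    [[0,0,0],[0,0,8.2],-0.2],
  ],
)

```text
clock: 42.7
ee_pos: [0.4835, 0.1853, 0.2272]
orientation: [3.141, -0.0, 1.196]
contact_force: [-0.1, -0.1, -0.0]
finger_gap: 0.404
grasp_force: 0.0
```

carry_out(
  steps=[
    [[0,0,0],[0,0,8.2],-0.2],
    [[0,0,0],[0,0,8.2],-0.2],
    [[0,0,0],[0,0,8.2],-0.2],
    [[0,0,0],[0,0,8.2],-0.2],
    [[0,0,0],[0,0,8.2],-0.2],
    [[0,0,0],[0,0,8.2],-0.2],
    [[0,0,0],[0,0,8.2],-0.2],
    [[0,0,0],[0,0,8.2],-0.2],
  ],
)

```text
clock: 43.5
ee_pos: [0.4836, 0.1853, 0.2273]
orientation: [3.141, 0.001, 2.341]
contact_force: [0.1, 0.1, -0.5]
finger_gap: 0.402
grasp_force: 0.0
```

carry_out(
  steps=[
    [[0,0,0],[0,0,8.2],-0.2],
    [[0,0,0],[0,0,7.8],-0.2],
    [[0,0,0],[0,0,0],-0.2],
    [[0,0,0],[0,0,0],-0.2],
  ],
)

```text
clock: 43.9
ee_pos: [0.4834, 0.1855, 0.227]
orientation: [3.141, 0.0, 2.611]
contact_force: [-0.6, 0.4, 0.2]
finger_gap: 0.401
grasp_force: 0.0
```

carry_out(
  steps=[
    [[0,0.0013,-0.029],[0,0,0],-0.2],
    [[0,0,0],[0,0,0],-0.2],
    [[0,0,0],[0,0,0],-1],
    [[0,0,0],[0,0,0],-1],
    [[0,0,0],[0,0,0],-1],
    [[0,0,0],[0,0,0],-1],
  ],
)

```text
clock: 44.5
ee_pos: [0.4839, 0.1875, 0.199]
orientation: [3.139, 0.002, 2.615]
contact_force: [1.8, 1.9, 1.9]
finger_gap: 0.171
grasp_force: 30.0
```

carry_out(
  steps=[
    [[0,0,0],[0,0,-7.5],-1],
    [[0,0,0],[0,0,-7.5],-1],
    [[0,0,0],[0,0,-7.5],-1],
    [[0,0,0],[0,0,-7.5],-1],
    [[0,0,0],[0,0,-7.5],-1],
    [[0,0,0],[0,0,-7.5],-1],
    [[0,0,0],[0,0,-7.5],-1],
    [[0,0,0],[0,0,-7.5],-1],
  ],
)

```text
clock: 45.3
ee_pos: [0.4838, 0.1874, 0.1991]
orientation: [3.139, -0.001, 1.563]
contact_force: [-0.2, 1.7, 3.4]
finger_gap: 0.168
grasp_force: 30.0
```

carry_out(
  steps=[
    [[0,0,0],[0,0,-7.5],-1],
    [[0,0,0],[0,0,-7.5],-1],
    [[0,0,0],[0,0,-7.5],-1],
    [[0,0,0],[0,0,-7.5],-1],
    [[0,0,0],[0,0,-7.5],-1],
    [[0,0,0],[0,0,-7.5],-1],
    [[0,0,0],[0,0,-7.5],-1],
    [[0,0,0],[0,0,-7.5],-1],
  ],
)

```text
clock: 46.1
ee_pos: [0.4837, 0.1875, 0.1991]
orientation: [3.142, -0.003, 0.516]
contact_force: [1.1, 2.1, 2.9]
finger_gap: 0.168
grasp_force: 30.0
```

carry_out(
  steps=[
    [[0,0,0],[0,0,-7.5],-1],
    [[0,0,0],[0,0,-7.5],-1],
    [[0,0,0],[0,0,-7.5],-1],
    [[0,0,0],[0,0,-7.5],-1],
    [[0,0,0],[0,0,-7.5],-1],
    [[0,0,0],[0,0,-7.5],-1],
    [[0,0,0],[0,0,-7.5],-1],
    [[0,0,0],[0,0,-7.5],-1],
  ],
)

```text
clock: 46.9
ee_pos: [0.4837, 0.1876, 0.1991]
orientation: [-3.139, -0.001, -0.531]
contact_force: [0.7, 2.8, 3.0]
finger_gap: 0.165
grasp_force: 30.0
```

```bash
python3 -c "
from h import *
s=arm.state();print(s['ee_pos'],s['moment'],s['contact_force'],s['orientation'],s['joint_positions'])"; python3 scr.py
```

```text
[0.48372558 0.18760412 0.19909204] [0.39160732 0.06528288 0.21321689] [0.68871631 2.78088302 3.01581695] [-3.13902306e+00 -1.30907838e-03 -5.30971103e-01] [ 3.03884518e-01 -1.33763968e-01  1.49401408e+00  7.71228173e-04
  1.77855913e+00  2.40581040e+00]
top pad 1408 0.13405097617015965 0.1340417175177374 beam 0.18000985931074354 [0.4712 0.0895 0.18  ] handle 0 None
(-1, -1) 267 0.13381443598367604
(-1, 1) 495 0.13419577869313348
(1, -1) 604 0.13396782205944907
(1, 1) 42 0.13396503534144005
top pad 1407 0.13405075758564267 0.134058041149533 beam 0.18008924043131502 [0.4713 0.0897 0.1801] handle 0 None
(-1, -1) 273 0.13405262612451174
(-1, 1) 490 0.13409020819063328
(1, -1) 604 0.13401306469588986
(1, 1) 40 0.13436516703753942
scene pad 1130 0.1340694424319696 0.13404612287303305 beam 0.17981765379103498 [0.4844 0.1952 0.1798] handle 104 ((499.214599609375, 178.55459594726562), (30.56502914428711, 24.15546226501465), 55.05012893676758)
 red ang -35.98431774751399 0.005349564861501421
```

The pad stopped at 0.1340, on the lids, about 1.2 rad past touch. One more regrip and +63° brings it to about 2.3 rad past.

carry_out(
  steps=[
    [[0,0,0],[0,0,0],-0.2],
    [[0,0,0],[0,0,0],-0.2],
    [[0,0,0],[0,0,0],-0.2],
    [[0,0,0.03],[0,0,0],-0.2],
    [[0,0,0],[0,0,8.2],-0.2],
    [[0,0,0],[0,0,8.2],-0.2],
    [[0,0,0],[0,0,8.2],-0.2],
    [[0,0,0],[0,0,8.2],-0.2],
  ],
)

```text
clock: 47.85
ee_pos: [0.4831, 0.1867, 0.2271]
orientation: [3.141, 0.001, 0.053]
contact_force: [-0.3, 0.8, 0.3]
finger_gap: 0.4
grasp_force: 0.0
```

carry_out(
  steps=[
    [[0,0,0],[0,0,8.2],-0.2],
    [[0,0,0],[0,0,8.2],-0.2],
    [[0,0,0],[0,0,8.2],-0.2],
    [[0,0,0],[0,0,8.2],-0.2],
    [[0,0,0],[0,0,8.2],-0.2],
    [[0,0,0],[0,0,8.2],-0.2],
    [[0,0,0],[0,0,8.2],-0.2],
    [[0,0,0],[0,0,8.2],-0.2],
  ],
)

```text
clock: 48.65
ee_pos: [0.4831, 0.1867, 0.2271]
orientation: [-3.141, 0.001, 1.197]
contact_force: [0.2, 0.1, 0.8]
finger_gap: 0.399
grasp_force: 0.0
```

carry_out(
  steps=[
    [[0,0,0],[0,0,8.2],-0.2],
    [[0,0,0],[0,0,8.2],-0.2],
    [[0,0,0],[0,0,8.2],-0.2],
    [[0,0,0],[0,0,8.2],-0.2],
    [[0,0,0],[0,0,8.2],-0.2],
    [[0,0,0],[0,0,8.2],-0.2],
    [[0,0,0],[0,0,8.2],-0.2],
    [[0,0,0],[0,0,8.2],-0.2],
  ],
)

```text
clock: 49.45
ee_pos: [0.4831, 0.1867, 0.2271]
orientation: [-3.14, -0.0, 2.342]
contact_force: [0.5, 0.3, 0.2]
finger_gap: 0.404
grasp_force: 0.0
```

carry_out(
  steps=[
    [[0,0,0],[0,0,8.2],-0.2],
    [[0,0,0],[0,0,7.8],-0.2],
    [[0,0,0],[0,0,0],-0.2],
    [[0,0,-0.03],[0,0,0],-0.2],
    [[0,0,0],[0,0,0],-0.2],
  ],
)

```text
clock: 49.95
ee_pos: [0.4818, 0.1864, 0.1935]
orientation: [-3.136, -0.005, 2.612]
contact_force: [-0.5, 0.0, -0.4]
finger_gap: 0.402
grasp_force: 0.0
```

carry_out(
  steps=[
    [[0,0,0],[0,0,0],-1],
    [[0,0,0],[0,0,0],-1],
    [[0,0,0],[0,0,0],-1],
    [[0,0,0],[0,0,0],-1],
  ],
)

```text
clock: 50.35
ee_pos: [0.4839, 0.1875, 0.1991]
orientation: [3.139, 0.002, 2.615]
contact_force: [2.4, 1.9, 3.7]
finger_gap: 0.167
grasp_force: 30.0
```

carry_out(
  steps=[
    [[0,0,0],[0,0,-8],-1],
    [[0,0,0],[0,0,-8],-1],
    [[0,0,0],[0,0,-8],-1],
    [[0,0,0],[0,0,-8],-1],
    [[0,0,0],[0,0,-8],-1],
    [[0,0,0],[0,0,-8],-1],
    [[0,0,0],[0,0,-8],-1],
    [[0,0,0],[0,0,-7],-1],
  ],
)

```text
clock: 51.15
ee_pos: [0.4838, 0.1874, 0.1991]
orientation: [3.139, -0.001, 1.511]
contact_force: [1.2, 1.7, 2.5]
finger_gap: 0.167
grasp_force: 30.0
```

```bash
python3 -c "
from h import *
s=arm.state();print(s['ee_pos'],s['moment'],s['contact_force'],s['orientation'])"
```

```text
[0.48383506 0.18743126 0.19906732] [ 0.18215936 -0.03370492  0.29946475] [1.15070982 1.74680036 2.52168746] [ 3.13907458e+00 -1.31819951e-03  1.51071293e+00]
```

carry_out(
  steps=[
    [[0,0,0],[0,0,0],-1],
    [[0,0,0],[0,0,0],-0.2],
    [[0,0,0],[0,0,0],-0.2],
    [[0,0,0],[0,0,0],-0.2],
    [[0,0,0.03],[0,0,0],-0.2],
    [[0,-0.02,0.02],[0,0,0],-1],
    [[0.01,-0.04,0],[0,0,0],-1],
    [[0.01,-0.04,0],[0,0,0],-1],
  ],
)

```text
clock: 51.95
ee_pos: [0.5034, 0.0863, 0.2485]
orientation: [3.14, -0.0, 1.519]
contact_force: [0.7, -0.3, -0.1]
finger_gap: 0.165
grasp_force: 0.0
```

carry_out(
  steps=[
    [[0.01,-0.04,0],[0,0,0],-1],
    [[0.01,-0.045,0],[0,0,0],-1],
    [[0,-0.04,0],[0,0,0],-1],
    [[0,-0.04,0],[0,0,0],-1],
    [[0,-0.04,0],[0,0,0],-1],
    [[0,0,0],[0,0,0],-1],
  ],
)

```text
clock: 52.55
ee_pos: [0.5226, -0.1223, 0.2467]
orientation: [-3.14, 0.001, 1.511]
contact_force: [0.4, 0.2, -0.3]
finger_gap: 0.005
grasp_force: 0.0
```

```bash
python3 scr.py; python3 - <<'E'
from h import *
print(arm.state()["ee_pos"])
for n in("top","scene"):
    f=arm.grab_frame(n); im=f["image"].astype(int); save(f,n+"4.png")
    C,R=np.meshgrid(np.arange(640),np.arange(480)); W=P(f,C,R)
    g=(im[...,1]>im[...,0]+20)&(im[...,1]>im[...,2]+15)&(np.hypot(W[...,0]-.535,W[...,1])<.03)&(W[...,2]>.06)
    print(n,g.sum(),W[g].mean(0),np.median(W[g][:,2]),cv2.minEnclosingCircle(W[g][:,:2].astype(np.float32)*1000))
E
```

```text
top pad 2698 0.13407003674892737 0.1340458629231079 beam 0.17993054689881693 [0.4826 0.1848 0.18  ] handle 289 ((483.5995178222656, 185.49342346191406), (63.3992919921875, 15.076251983642578), 86.66755676269531)
 red ang -94.72574466957224 0.022559326758916743
(-1, -1) 693 0.13408907479470866
(-1, 1) 683 0.13401263343710723
(1, -1) 668 0.1341623682920413
(1, 1) 654 0.13399880158373295
top pad 2698 0.13400851374709782 0.1340405281133889 beam 0.1799957461719912 [0.4826 0.1845 0.18  ] handle 285 ((483.6783142089844, 185.65321350097656), (63.46414566040039, 15.30904769897461), 86.50494384765625)
 red ang -94.67319467655477 0.023136708512258113
(-1, -1) 696 0.1340493935044037
(-1, 1) 680 0.13396868114500737
(1, -1) 666 0.1340576716359092
(1, 1) 656 0.13399039868744822
scene pad 1218 0.13401773492175295 0.13395414305847764 beam 0.17981336488293276 [0.4841 0.1932 0.1797] handle 207 ((482.5908203125, 190.06585693359375), (64.54820251464844, 18.110502243041992), 86.57725524902344)
 red ang -89.39757740220874 0.024031211751698527
[ 0.52313902 -0.11770711  0.24733404]
top 118 [0.53498129 0.00084416 0.07171477] 0.07209277695753447 ((535.3052368164062, 1.3698461055755615), 13.818052291870117)
scene 55 [0.53763195 0.00547312 0.07158185] 0.07156318389151539 ((537.02294921875, 5.904423713684082), 12.083181381225586)
```

View pics/top4.png

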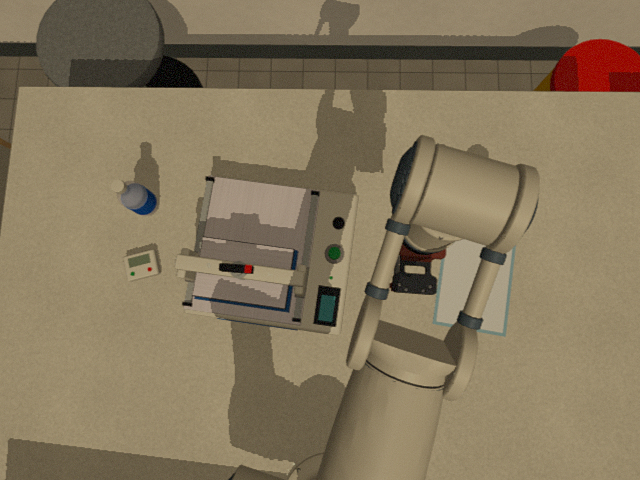

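Clamp is snug: pad down on the lids, handle turned about 423° in total, torque up to 0.30 N m. Next the green button at (0.535, 0.001), top at 0.072.

carry_out(
  steps=[
    [[0.004,0.039,-0.02],[0,0,0],-1],
    [[0.004,0.039,-0.02],[0,0,0],-1],
    [[0.004,0.041,-0.03],[0,0,0],-1],
    [[0,0,-0.04],[0,0,0],-1],
    [[0,0,-0.04],[0,0,0],-1],
    [[0,0,0],[0,0,0],-1],
    [[0,0,0],[0,0,0],-1],
  ],
)

```text
clock: 53.5
ee_pos: [0.5349, 0.0011, 0.0987]
orientation: [-3.141, -0.0, 1.517]
contact_force: [0.4, -0.1, 0.7]
finger_gap: 0.003
grasp_force: 0.0
```

carry_out(
  steps=[
    [[0,0,-0.015],[0,0,0],-1],
    [[0,0,-0.01],[0,0,0],-1],
    [[0,0,-0.004],[0,0,0],-1],
    [[0,0,-0.003],[0,0,0],-1],
  ],
)

```text
clock: 53.9
ee_pos: [0.5356, 0.0001, 0.0669]
orientation: [3.14, -0.0, 1.515]
contact_force: [-1.2, 0.1, 4.8]
finger_gap: 0.006
grasp_force: 2.3
```

carry_out(
  steps=[
    [[0,0,-0.0015],[0,0,0],-1],
    [[0,0,0],[0,0,0],-1],
  ],
)

```text
clock: 54.1
ee_pos: [0.5356, 0.0001, 0.0663]
orientation: [3.14, 0.0, 1.515]
contact_force: [-1.7, 0.4, 6.1]
finger_gap: 0.005
grasp_force: 3.2
```

carry_out(
  steps=[
    [[0,0,-0.0015],[0,0,0],-1],
    [[0,0,-0.001],[0,0,0],-1],
    [[0,0,0],[0,0,0],-1],
  ],
)

```text
clock: 54.4
ee_pos: [0.5358, 0.0, 0.0661]
orientation: [3.139, 0.0, 1.516]
contact_force: [-7.8, 1.3, 16.6]
finger_gap: 0.003
grasp_force: 8.4
```

Hard stop reached, so the button is fully pressed. Retreat and check.

carry_out(
  steps=[
    [[0,0,0.01],[0,0,0],-1],
    [[0,0,0.03],[0,0,0],-1],
    [[0,0,0.05],[0,0,0],-1],
    [[0,0,0.05],[0,0,0],-1],
    [[0,-0.04,0.03],[0,0,0],-1],
    [[0,-0.04,0],[0,0,0],-1],
    [[0,-0.04,0],[0,0,0],-1],
    [[0,0,0],[0,0,0],-1],
  ],
)

```text
clock: 55.2
ee_pos: [0.5348, -0.124, 0.232]
orientation: [-3.141, 0.002, 1.51]
contact_force: [1.0, 1.2, 0.2]
finger_gap: 0.005
grasp_force: 0.0
```

```bash
python3 scr.py | grep -v "^(" ; python3 - <<'E'
from h import *
f=arm.grab_frame("scene"); save(f,"scene5.png"); print(arm.state()["ee_pos"])
E
```

```text
top pad 2688 0.13396848207946316 0.13394982245832007 beam 0.17998962108544458 [0.4827 0.1851 0.18  ] handle 291 ((483.55999755859375, 185.564697265625), (63.5097770690918, 15.263998031616211), 87.07123565673828)
 red ang -94.3173837311814 0.02296558880278211
top pad 2695 0.13398494329811328 0.13401596737187257 beam 0.18007087000183541 [0.4826 0.1854 0.18  ] handle 289 ((483.5446472167969, 185.52645874023438), (63.315391540527344, 15.067585945129395), 86.60326385498047)
 red ang -94.0597066573855 0.022697076275328496
scene pad 1221 0.1340327219281363 0.13394388807591434 beam 0.1799243982108809 [0.4845 0.1935 0.1799] handle 213 ((482.8068542480469, 189.99452209472656), (64.40238952636719, 17.05817985534668), 85.30948638916016)
 red ang -89.84019921245677 0.02356321546104359
[ 0.53517349 -0.11900417  0.23205451]
```

View pics/scene5.png

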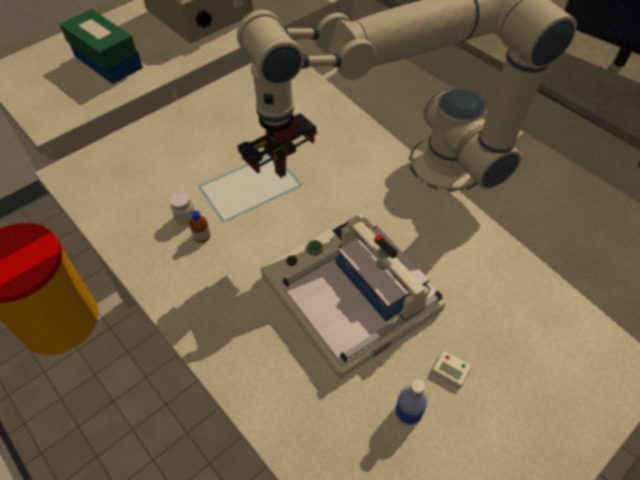

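The bridge is home at (380,265), the mat is empty at (250,188), and the bottle, jar, gel and timer haven't moved. Handing in.

```bash
python3 -c "
from bench import arm
print(arm.hand_in())"
```

```text
the job is handed in; nothing more can be done
None
```

The job is handed in at about 55 s: all four pots are seated in the corner wells, the bridge is home, the clamp is about 2.3 rad (0.37 turn) past first touch, the start button was then pressed fully, and the other items are where they stood.

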